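# Turn the dried art tiles over against the book rest and line them up in the corner jig

### The job

The painted plywood tiles for the art homework have dried paint side down. One after another, in the order red, yellow, blue (whichever of them are there), shove each tile end-on up the steel book rest until it stands leaning steeply against it by itself, then turn it on over and lay it paint side up in the wooden L-shaped corner jig. In the end they must lie flat in one row in that same order starting from the jig's end stop, every tile's short end pushed up against the back rail and their long sides pushed together without gaps; leave the mug, pen cup, pencil case, stapler and highlighters where they are.

Things in the scene. Friction and masses are not known exactly. Their poses are not given: they have to be found in the camera images.
- tile_red_c (a point): red tile: plywood, 110 x 64 x 10 mm, about 60 g, one broad side painted red with a white house shape, the other bare with a 30 mm red square. Point: its very centre. Own x along its length, y along its width, z out of the BARE side (z up = paint down, z down = paint up). Starts flat on the counter paint down. May be absent.
- tile_yellow_c (a point): yellow tile: plywood, 110 x 64 x 10 mm, about 60 g, one broad side painted yellow with an orange disc, the other bare with a 30 mm yellow square. Point: its very centre. Own x along its length, y along its width, z out of the BARE side (z up = paint down, z down = paint up). Starts flat on the counter paint down. May be absent.
- tile_blue_c (a point): blue tile: plywood, 110 x 64 x 10 mm, about 60 g, one broad side painted blue with a white T-like boat shape, the other bare with a 30 mm blue square. Point: its very centre. Own x along its length, y along its width, z out of the BARE side (z up = paint down, z down = paint up). Starts flat on the counter paint down. May be absent.
- book_rest: slick steel book rest, fixed, 170 mm wide along own y; x horizontal into it, z up. Origin: counter level, kerb's front foot line, mid-width. Profile (mm): front slopes x 0, z 0 to x 25, z 30 to x 35.5, z 58, then upright wall 12 thick, top z 78; rear foot to x 62. A tile pushed end-on along +x climbs it; with its lower end at x 0 it leans stably, about 65 degrees, on the wall top, 24 mm projecting.
- jig: dark wooden L-shaped jig, fixed, no base. Origin: inner corner at counter level. Back rail: front face x 0, from y 0 to 225 mm. End stop: inner face y 0, from x 0 to -100 mm. Both 18 mm thick, 14 high. Tiles lie at x<0, y>0, length along x; tile centres (-55, 32), then (-55, 96), (-55, 160) mm. Own x points away from the robot, z up.
- mug: green mug, 80 mm across, 95 mm high, handle to its +y; origin at the centre of its underside. Leave alone.
- pen_cup: stainless steel pen cup, 74 mm across, 100 mm high; origin at the centre of its underside. Leave alone.
- pencil_case: blue plastic pencil case with clip-on lid, 84 x 204 x 38 mm (length along own y); origin at the centre of its underside. Leave alone.
- stapler: white stapler, 130 x 34 x 60 mm (length along own x); origin at the centre of its underside. Leave alone.
- highlighter1: yellow highlighter lying flat, 125 x 21 x 17 mm (length along own x); origin at its underside. Leave alone.
- highlighter2: second yellow highlighter, the same. Leave alone.
There are look-alikes about, which are no part of the job. Leave any green, purple or turquoise look-alike of the part that bears tile_red_c alone.

How it is judged:
By the outcome, as a careful person would: the job done as asked, in the order asked, and still so for the second after the job is handed in, with the robot touching nothing.
Of tile_red, tile_yellow, tile_blue only 2 to 3 are there at a start; the rules pass over those that are not, and their reading is None.
At some moment in a run one of tile_red, tile_yellow, tile_blue may be knocked a few centimetres aside while the robot is not near it.
Once in a run the grip may slacken for a moment while it holds something.
It also fails if it takes over 210 s, if anything falls off the work surface, if the arm or the gripper's body presses on something with over 40 N, if the wrist force passes 120 N, or if a joint passes its speed limit or range.

### The arm

A 6-joint arm with a two-finger parallel gripper is mounted at the origin on the work surface. World frame = base frame: x ahead of the robot, y to its left, z up, the work surface at z = 0. Lengths are in mm, angles in rad, forces in N, time in s.
With the tool pointing down it reaches from about 350 to 975 mm from the base axis. Payload 7.1 kg.
Tool frame: the origin (TCP) lies at the very end of the fingers, on their centre line; the grasp point (between the pads) lies 19 mm behind it (ctrl.tcp_to_grasp is the distance from the TCP to the grasp point, in mm); z points along the fingers, x is the direction in which the jaws open and shut, and the axes are right-handed (so a half turn about z gives the same grasp; the last joint's range is limited). The gripper opens to 88 mm and grips with 3 to 60 N. Pads are 20 mm wide; open, the fingers measure 115 mm over their backs; the gripper's body (75 mm by 178 mm) begins 61 mm behind the grasp point.
Start: joints at [-1.333, 0.423, 1.63, -0, 1.089, -0.019], TCP at [158.761, -604.483, 222.675] pointing down, gripper open.
Joint ranges: [-3, 3], [-0.9, 2.11], [0.09, 2.58], [-1.31, 4.45], [0.11, 2.69], [-2.54, 2.54]. Speed limits (rad/s): [2.39, 2.39, 3.01, 3.14, 3.14, 3.14].

### API

Orientations are given as a rotation vector (axis times angle).
In Python, from workcell import get_obs, viewer, ctrl, masks_of gives the robot as it stands. The module is installed in compiled form; this text tells all that it offers.
- The arm moves only by the shell command python3 -m inch 'ROWS'. ROWS is JSON, a list of rows, each an object of numbers: "tx", "ty", "tz": the shift along the tool's x, y, z in cm; "ax", "ay", "az": the turn, a rotation vector about the tool's x, y, z in degrees; "jaw": the opening, from 0 (shut) to 1 (fully open). In form: [{"tx": .., "ty": .., "tz": .., "ax": .., "ay": .., "az": .., "jaw": ..}, ...]. A call has 1 to 12 rows; each row shifts and turns the commanded pose from where the row before left it, along the tool's axes as they then stand; what a row does not reach is not made up. A row lasts 1/8 s, in which the tool goes at most 62.5 mm and 10.7 degrees, less where a joint would pass 70% of its speed; a pose out of reach is approached as far as the arm can. A call is refused whole if a number of a shift passes 6.25 or a number of a turn 10.7, either way. A call with a gripper value outside its range is refused whole. The fingers move at their own pace and stop on an object; the grip force is fixed at half the most. Time passes only in rows, so rows that do not move let the fingers close. It gives the time, the measured TCP pose, the force and the opening at its end, in the units of the state.
- get_obs(): the state, without advancing time (a new reading comes with each control period).
- viewer.get_image(name): name is "side" or "top" or "wrist"; returns (picture, depth): 420x560x3 uint8, red, green, blue; 420x560 float32, mm along the optical axis (not along the pixel's ray), 0 where there is no reading.
- viewer.get_calibration(name): a dict with "fx", "fy", "cx", "cy" (pixels), "rvec" (rotation vector, rad) and "tvec" (3), from world to camera coordinates, as OpenCV has them. Camera axes: x right, y down, z forward; pixel columns grow to the right and rows downward; lengths in mm; the calibration is good to about 2 mm. A picture is of the moment at which its call begins: read the wrist's pose just before it. get_calibration takes no time and is no camera call; for the wrist camera it gives the pose at the moment of the call.
- ctrl.close_job(): hands the job in, once; it reports no verdict.
Trained networks look in the newest picture that a camera, given by its name, has taken for a name from the list of things; names that differ only in an ending like _2 or _b are one class to them, and where a whole thing is asked for, a point or a joint stands for the part that bears it (a point fixed in the world has none). Each returns a list of dicts, best first, with "score" (0 to 1); they miss things now and then, are a little off and sometimes report something else, mostly with a low value. They report only what shows in the picture. A call takes as long as a camera call. They do not tell look-alikes from the thing itself.
- masks_of(camera, thing): "pixels" (420x560 bool, what is visible of it) and "location" ([column, row] in pixels, amid what is visible of it).
The state is a dict: "t": time; "qpos": joint angles; "qvel": joint speeds; "joint_torque": joint torques, N m; "ee_pos": TCP position; "orientation": TCP orientation; "ft_force": force on the tool from outside, world axes, zero at the start; "moment": the same for the moment, N m; "width": finger opening in mm.
Only numpy, scipy, OpenCV 4.12 (cv2) and the standard library are available. Lean on these libraries where they do the work, as an engineer would, in place of code of your own. Each camera call takes 0.05 s, during which the arm holds its last target. There are 200 camera calls.

## Working session

There is one attempt and no reset: what is moved stays moved. The work goes in short steps, Python scripts to look and compute and a shell command to move; the robot and the scene stay as the last step left them, time stands still between calls to the robot, and variables do not carry over. Pictures are saved under pics/ and viewed, about 12 in all and at most 16, crops included, and the job is handed in when it is done.

```bash
mkdir -p pics; ls; cat > h.py <<'E'
import numpy as np, cv2
from scipy.spatial.transform import Rotation as R
from workcell import get_obs, viewer, ctrl, masks_of
def cal(n):
    c=viewer.get_calibration(n); Rm=R.from_rotvec(np.array(c['rvec']).ravel()).as_matrix(); return c,Rm,np.array(c['tvec']).ravel()
def snap(n):
    k=cal(n); im,d=viewer.get_image(n); return im,d,k
def px2w(u,v,z,k):
    c,Rm,t=k; ray=Rm.T@np.array([(u-c['cx'])/c['fx'],(v-c['cy'])/c['fy'],1.]); o=-Rm.T@t
    return o+ray*(z-o[2])/ray[2]
def cloud(d,k):
    c,Rm,t=k; v,u=np.mgrid[:d.shape[0],:d.shape[1]]
    P=np.stack([(u-c['cx'])/c['fx']*d,(v-c['cy'])/c['fy']*d,d],-1); return (P-t)@Rm
def w2px(p,k):
    c,Rm,t=k; q=Rm@np.array(p)+t; return c['fx']*q[0]/q[2]+c['cx'],c['fy']*q[1]/q[2]+c['cy']
def save(n,im): cv2.imwrite('pics/'+n,im[...,::-1])
E
python3 - <<'E'
from h import *
o=get_obs(); print({k:np.round(v,3) for k,v in o.items()})
im,d,k=snap('top'); np.savez('top0.npz',im=im,d=d); save('top0.png',im); print(k)
for n in ['tile_red_c','tile_yellow_c','tile_blue_c','book_rest','jig','mug','pen_cup','pencil_case','stapler','highlighter1']:
    for m in masks_of('top',n)[:5]:
        P=cloud(d,k)[m['pixels']]; P=P[np.isfinite(P).all(1)]
        print(n,round(m['score'],2),np.round(m['location']),m['pixels'].sum(),np.round(np.median(P,0)))
im,d,k=snap('side'); save('side0.png',im); print(k)
E
```

```text
pics
{'t': np.float64(0.0), 'qpos': array([-1.333,  0.424,  1.631, -0.   ,  1.089, -0.019]), 'qvel': array([ 0.001, -0.001,  0.001, -0.001,  0.   ,  0.001]), 'joint_torque': array([ 2.0000e-03, -5.4462e+01, -2.7366e+01,  6.4000e-02,  2.3000e-02,
       -0.0000e+00]), 'ee_pos': array([ 158.648, -603.987,  221.935]), 'orientation': array([-2.487e+00,  1.918e+00,  2.000e-03]), 'ft_force': array([0.808, 0.835, 0.103]), 'moment': array([-0.013,  0.005, -0.016]), 'width': np.float64(88.128)}
({'fx': 545.9538158103273, 'fy': 545.9538158103273, 'cx': 282.90097434012915, 'cy': 207.66733038175866, 'rvec': array([ 2.1924075 , -2.15547467,  0.11597796]), 'tvec': array([  -5.82576615,  474.80853545, 1612.67645029])}, array([[ 0.01657815, -0.99982858,  0.00824531],
       [-0.9949408 , -0.0173132 , -0.09895991],
       [ 0.0990857 , -0.00656303, -0.99505726]]), array([  -5.82576615,  474.80853545, 1612.67645029]))
tile_red_c 0.95 [291. 221.] 745 [433. -25.  10.]
tile_red_c 0.94 [393. 251.] 785 [ 352. -331.    9.]
tile_red_c 0.88 [181. 286.] 795 [234. 299.   9.]
tile_red_c 0.64 [337. 244.] 736 [ 37
[... 283 characters left out ...]
12.] 854 [774. -21.  34.]
pen_cup 0.81 [336. 110.] 606 [ 788. -157.   53.]
pencil_case 0.56 [433. 176.] 1990 [ 566. -454.   36.]
stapler 0.6 [139. 146.] 528 [648. 432.  51.]
highlighter1 0.66 [119. 197.] 335 [499. 497.  15.]
highlighter1 0.57 [226. 244.] 269 [363. 171.  16.]
({'fx': 506.80089637048536, 'fy': 506.80089637048536, 'cx': 276.28880682233984, 'cy': 210.76379382267496, 'rvec': array([ 0.87321614, -2.58128061,  1.01717994]), 'tvec': array([ 395.71128313,  248.84375578, 1322.69742387])}, array([[-0.795165  , -0.60638889,  0.00226822],
       [-0.44492489,  0.58088569, -0.68162574],
       [ 0.4120127 , -0.54301412, -0.73169748]]), array([ 395.71128313,  248.84375578, 1322.69742387]))
```

```bash
python3 - <<'E'
import cv2
im=cv2.imread('pics/top0.png'); c=im[70:320,90:490]; cv2.imwrite('pics/top0c.png',cv2.resize(c,(800,500),interpolation=cv2.INTER_CUBIC))
E
```

```text
(no output)
```

View pics/top0c.png

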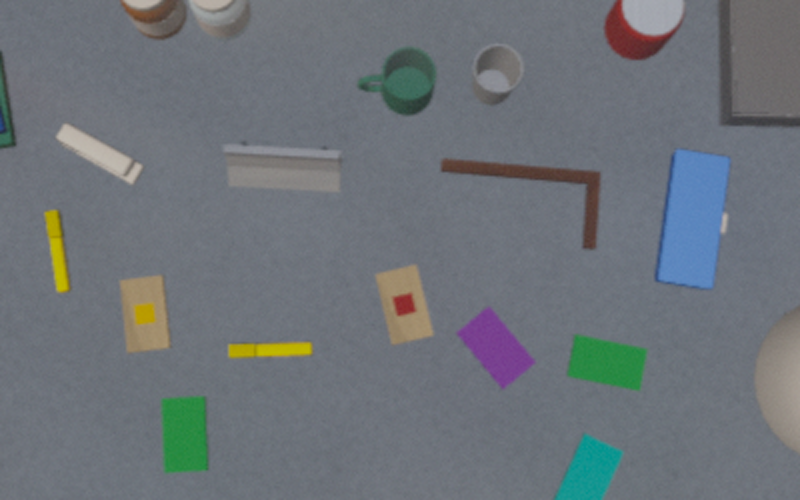

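View pics/side0.png

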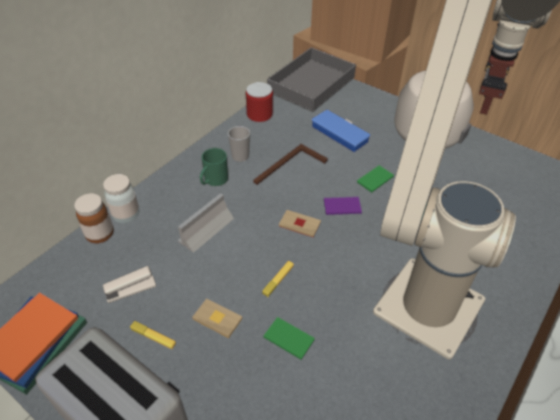

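The top view shows two candidate tiles: bare wood with a red square at full-picture (292,222), and bare wood with a yellow square at (162,227). Each matches its description. The plain green, purple and turquoise pieces at (182,287), (394,251), (338,244) and (385,305) are look-alikes. I see no blue tile. Next I'll measure precisely.

```bash
cat >> h.py <<'E'
def tiles(im,k,z=10,x=(150,950),y=(-700,700)):
    "bare or painted wooden tiles via colour: returns rects of wood-coloured blobs (bare)"
    hsv=cv2.cvtColor(im,cv2.COLOR_RGB2HSV)
    m=((hsv[...,0]>8)&(hsv[...,0]<25)&(hsv[...,1]>60)&(hsv[...,2]>120)).astype(np.uint8)
    return blobs(m,k,z)
def blobs(m,k,z,amin=300):
    out=[]
    for c in cv2.findContours(m,cv2.RETR_EXTERNAL,cv2.CHAIN_APPROX_NONE)[0]:
        if cv2.contourArea(c)<amin: continue
        w=np.array([px2w(u,v,z,k)[:2] for u,v in c[:,0]],np.float32)
        (cx,cy),(a,b),an=cv2.minAreaRect(w)
        if a<b: a,b,an=b,a,an+90
        out.append((round(cx,1),round(cy,1),round(a,1),round(b,1),round((an+90)%180-90,1)))
    return out
E
python3 - <<'E'
from h import *
z=np.load('top0.npz'); im,d=z['im'],z['d']; k=cal('top')
print('wood',tiles(im,k))
hsv=cv2.cvtColor(im,cv2.COLOR_RGB2HSV)
for p in [(290,210),(165,215),(330,154),(440-90,200)]: print(p,hsv[p[1],p[0]])
C=cloud(d,k)
# jig brown
m=((hsv[...,0]<12)&(hsv[...,1]>80)&(hsv[...,2]<130)); m[:130]=0; m[200:]=0; m[:,:300]=0;m[:,400:]=0
print('jig',m.sum(),blobs(m.astype(np.uint8),k,14))
ys,xs=np.nonzero(m); W=np.array([px2w(u,v,14,k)[:2] for u,v in zip(xs,ys)]); 
np.save('jig.npy',W)
# rest
P=C.reshape(-1,3); s=(P[:,0]>540)&(P[:,0]<720)&(P[:,1]>50)&(P[:,1]<270)&(P[:,2]>4)&(P[:,2]<100); P=P[s]
print('rest',len(P),P.min(0),P.max(0))
q=P[P[:,2]>72]; print('top',len(q),np.polyfit(q[:,1],q[:,0],1),q.min(0),q.max(0))
f=P[(P[:,2]>4)&(P[:,2]<28)]; print('front',len(f))
A=np.c_[f[:,1],f[:,2],np.ones(len(f))]; print(np.linalg.lstsq(A,f[:,0],rcond=None)[0])
for lo in range(0,90,8):
  s=P[(P[:,2]>lo)&(P[:,2]<=lo+8)]
  if len(s): print(lo,len(s),np.round(s.mean(0),1),np.round([s[:,1].min(),s[:,1].max()]))
E
```

```text
wood [(413.3, 363.9, 108.6, 63.9, 8.1), (433.5, -24.8, 107.7, 60.8, 14.8), (664.3, -816.9, 99.7, 49.2, -1.8), (731.8, 709.3, 199.3, 137.3, -83.4)]
(290, 210) [ 20  86 161]
(165, 215) [ 19  86 158]
(330, 154) [ 10 104  88]
(350, 200) [106  31 123]
jig 488 [(629.7, -216.6, 256.3, 101.7, 63.1)]
rest 1493 [540.0822389   50.05274886   4.00343227] [719.8084391  269.9436677   87.57866101]
top 243 [3.52953618e-02 6.44136535e+02] [640.66754891  75.57100773  72.10151416] [659.21868115 245.45358513  87.57866101]
front 823
[-2.27102784e-02  5.13263658e-01  6.19144658e+02]
0 407 [618.9 160.4   5.6] [ 50. 270.]
8 192 [619.8 161.6  11.1] [ 51. 265.]
16 162 [626.1 163.6  20. ] [ 77. 244.]
24 116 [631.1 157.8  27.6] [ 77. 246.]
32 100 [635.8 158.   36.1] [ 77. 245.]
40 87 [639.2 157.3  44. ] [ 77. 244.]
48 90 [644.9 166.8  52.3] [ 76. 245.]
56 47 [643.9 159.7  59.2] [ 76. 245.]
64 49 [647.5 162.1  68.5] [ 76. 247.]
72 176 [650.  159.7  76.4] [ 76. 245.]
80 67 [649.2 159.1  82.3] [ 81. 242.]
```

```bash
cat >> h.py <<'E'
def down(jawdeg):
    "tool down, tool x at world angle jawdeg"
    a=np.radians(jawdeg); x=np.array([np.cos(a),np.sin(a),0]); z=np.array([0,0,-1.]); return R.from_matrix(np.c_[x,np.cross(z,x),z])
def plan(tgt,rot=None,n=None,vmax=45,wmax=9,src=None):
    o=get_obs(); p=np.array(o['ee_pos']); r=R.from_rotvec(o['orientation'])
    if src: p,r=src
    rot=rot or r; tgt=np.array(tgt,float)
    dv=(r.inv()*rot).as_rotvec(); D=np.linalg.norm(tgt-p)
    n=n or int(max(np.ceil(D/vmax),np.ceil(np.degrees(np.linalg.norm(dv))/wmax),1))
    rows=[];P,Q=p,r
    for i in range(1,n+1):
        P2=p+(tgt-p)*i/n; Q2=r*R.from_rotvec(dv*i/n)
        t=np.round(Q.inv().apply(P2-P)/10,2); a=np.round(np.degrees((Q.inv()*Q2).as_rotvec()),1)
        rows.append([*t,*a]); P,Q=P2,Q2
    print('n',n); 
    for q in rows: print(' '.join('%6.2f'%x for x in q))
    return tgt,rot
E
python3 -m inch '[{"tx":-4.08,"ty":-3.44,"tz":0.15},{"tx":-4.08,"ty":-3.44,"tz":0.15},{"tx":-4.08,"ty":-3.44,"tz":0.15},{"tx":-4.08,"ty":-3.44,"tz":0.15},{"tx":-4.08,"ty":-3.44,"tz":0.15},{"tx":-4.08,"ty":-3.44,"tz":0.15},{"tx":-4.08,"ty":-3.44,"tz":0.15},{"tx":-4.08,"ty":-3.44,"tz":0.15},{"tx":-4.08,"ty":-3.44,"tz":0.15},{"tx":-4.08,"ty":-3.44,"tz":0.15},{"tx":-4.08,"ty":-3.44,"tz":0.15},{"tx":-4.08,"ty":-3.44,"tz":0.15}]'
python3 - <<'E'
from h import *
o=get_obs(); print(o['t'],o['ee_pos'],o['orientation'])
im,d,k=snap('wrist'); save('w1.png',im); print(k[0]['fx'],-k[1].T@k[2],tiles(im,k))
ti,td,tk=snap('top'); save('top1.png',ti); print(tiles(ti,tk))
W=np.load('jig.npy')
# jig: rail centreline
s=W[(W[:,1]>-270)&(W[:,1]<-65)]; print(np.round(W.min(0)),np.round(W.max(0)))
p=np.polyfit(s[:,1],s[:,0],1); r=s[:,0]-np.polyval(p,s[:,1]); s=s[abs(r)<15]; p=np.polyfit(s[:,1],s[:,0],1); print('rail',p,len(s))
t=W[(W[:,0]<615)]; p2=np.polyfit(t[:,0],t[:,1],1); print('stop',p2,len(t),t.mean(0))
E
```

```text
0.6 [ 158.73997565 -604.48722759  222.68207197] [-2.48754501e+00  1.91876101e+00 -1.73647243e-05]
332.4555606365918 [ 235.27073105 -585.05997076  385.41106128] [(6.1, -909.1, 113.3, 41.3, 31.7), (167.7, -872.7, 197.7, 146.2, 28.3)]
[(413.3, 363.9, 108.7, 63.2, 8.0), (433.6, -24.8, 107.7, 61.3, 14.2), (664.3, -816.9, 99.7, 49.2, -1.8), (731.7, 709.4, 199.0, 137.2, -83.4)]
[ 529. -316.] [654. -81.]
rail [6.55758771e-02 6.52575140e+02] 292
stop [-7.42732872e-02 -2.64781407e+02] 122 [ 573.32405225 -307.36406865]$[0]: bad value
```

View pics/w1.png

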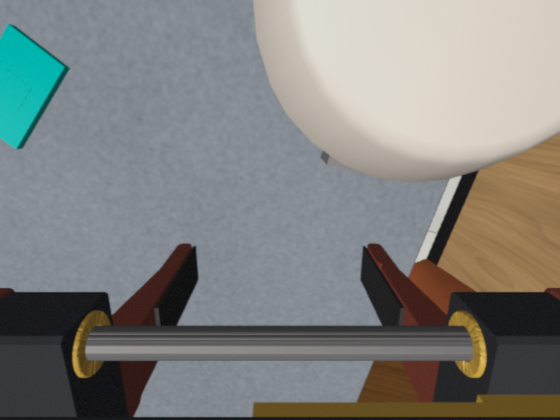

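```bash
python3 -m inch '[{"tx":-4.2,"ty":-3.54,"tz":0.15,"ax":0,"ay":0,"az":0,"jaw":1},{"tx":-4.2,"ty":-3.54,"tz":0.15,"ax":0,"ay":0,"az":0,"jaw":1},{"tx":-4.2,"ty":-3.54,"tz":0.15,"ax":0,"ay":0,"az":0,"jaw":1},{"tx":-4.2,"ty":-3.54,"tz":0.15,"ax":0,"ay":0,"az":0,"jaw":1},{"tx":-4.2,"ty":-3.54,"tz":0.15,"ax":0,"ay":0,"az":0,"jaw":1},{"tx":-4.2,"ty":-3.54,"tz":0.15,"ax":0,"ay":0,"az":0,"jaw":1},{"tx":-4.2,"ty":-3.54,"tz":0.15,"ax":0,"ay":0,"az":0,"jaw":1},{"tx":-4.2,"ty":-3.54,"tz":0.15,"ax":0,"ay":0,"az":0,"jaw":1},{"tx":-4.2,"ty":-3.54,"tz":0.15,"ax":0,"ay":0,"az":0,"jaw":1},{"tx":-4.2,"ty":-3.54,"tz":0.15,"ax":0,"ay":0,"az":0,"jaw":1},{"tx":-3.5,"ty":-3.0,"tz":0.15,"ax":0,"ay":0,"az":0,"jaw":1},{"tx":-3.5,"ty":-3.0,"tz":0.15,"ax":0,"ay":0,"az":0,"jaw":1}]'
python3 - <<'E'
from h import *
o=get_obs(); print(o['t'],o['ee_pos'],o['orientation'])
im,d,k=snap('wrist'); save('w2.png',im); print(tiles(im,k))
for z in (10,):
  t=tiles(im,k,z)
plan([433,-25,3],down(14.8-90))
E
```

```text
t: 2.2
ee_pos: [435.4, -23.8, 204.9]
orientation: [-2.488, 1.918, -0.001]
ft_force: [-0.1, -0.4, 0.5]
width: 87.5
2.2 [435.43135268 -23.77991068 204.93744791] [-2.48772189e+00  1.91787042e+00 -1.19013154e-03]
[(294.0, -312.8, 108.8, 40.3, 30.9), (435.4, -23.1, 107.7, 60.1, 14.5), (646.0, -170.6, 82.8, 15.8, 86.1)]
n 5
  0.06   0.13   4.04  -0.00   0.00  -0.00
  0.06   0.12   4.04  -0.00   0.00  -0.00
  0.06   0.12   4.04  -0.00   0.00  -0.00
  0.06   0.12   4.04  -0.00   0.00  -0.00
  0.06   0.12   4.04  -0.00   0.00  -0.00
```

View pics/w2.png

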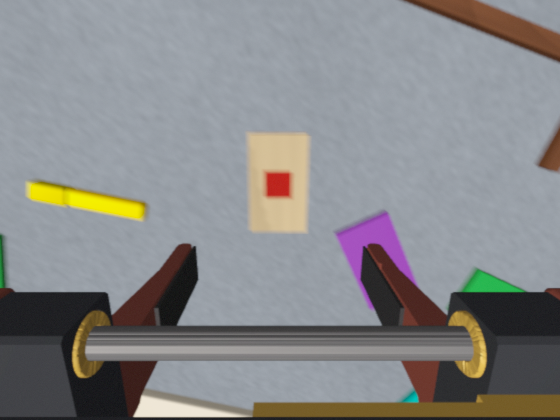

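```bash
python3 -m inch '[{"tx":0,"ty":0,"tz":4.5,"ax":0,"ay":0,"az":0,"jaw":1},{"tx":0,"ty":0,"tz":4.5,"ax":0,"ay":0,"az":0,"jaw":1},{"tx":0,"ty":0,"tz":4.5,"ax":0,"ay":0,"az":0,"jaw":1},{"tx":0,"ty":0,"tz":4.0,"ax":0,"ay":0,"az":0,"jaw":1},{"tx":0,"ty":0,"tz":2.7,"ax":0,"ay":0,"az":0,"jaw":1},{"tx":0,"ty":0,"tz":0,"ax":0,"ay":0,"az":0,"jaw":0.6},{"tx":0,"ty":0,"tz":0,"ax":0,"ay":0,"az":0,"jaw":0.6},{"tx":0,"ty":0,"tz":0,"ax":0,"ay":0,"az":0,"jaw":0.6},{"tx":0,"ty":0,"tz":0,"ax":0,"ay":0,"az":0,"jaw":0.6},{"tx":0,"ty":0,"tz":-3,"ax":0,"ay":0,"az":0,"jaw":0.6}]'
python3 - <<'E'
from h import *
plan([543.5,164.3,35],down(-92))
E
```

```text
t: 3.5
ee_pos: [433.3, -25.3, 31.9]
orientation: [2.486, -1.917, -0.005]
ft_force: [0.3, -0.0, -0.8]
width: 63.9
n 5
 -3.11  -3.09  -0.07   0.00   0.00   3.30
 -3.28  -2.91  -0.07   0.00   0.00   3.30
 -3.45  -2.71  -0.06   0.00   0.00   3.30
 -3.60  -2.51  -0.06   0.00   0.00   3.30
 -3.74  -2.29  -0.06   0.00   0.00   3.30
```

```bash
python3 -m inch '[{"tx":-3.11,"ty":-3.09,"tz":0,"ax":0,"ay":0,"az":3.3,"jaw":0.6},{"tx":-3.28,"ty":-2.91,"tz":0,"ax":0,"ay":0,"az":3.3,"jaw":0.6},{"tx":-3.45,"ty":-2.71,"tz":0,"ax":0,"ay":0,"az":3.3,"jaw":0.6},{"tx":-3.6,"ty":-2.51,"tz":0,"ax":0,"ay":0,"az":3.3,"jaw":0.6},{"tx":-3.74,"ty":-2.29,"tz":0,"ax":0,"ay":0,"az":3.3,"jaw":0.6},{"tx":0,"ty":0,"tz":1,"ax":0,"ay":0,"az":0,"jaw":0.6},{"tx":0,"ty":0,"tz":1.1,"ax":0,"ay":0,"az":0,"jaw":0.6},{"tx":0,"ty":0,"tz":0.7,"ax":0,"ay":0,"az":0,"jaw":0.6},{"tx":0,"ty":0,"tz":0,"ax":0,"ay":0,"az":0,"jaw":0.9},{"tx":0,"ty":0,"tz":0,"ax":0,"ay":0,"az":0,"jaw":0.9},{"tx":0,"ty":0,"tz":0,"ax":0,"ay":0,"az":0,"jaw":0.9}]'
python3 - <<'E'
from h import *
o=get_obs(); print(o['t'],o['ee_pos'],(R.from_rotvec(o['orientation'])*down(-92).inv()).as_rotvec(degrees=True))
E
```

```text
t: 4.88
ee_pos: [544.9, 164.2, 5.1]
orientation: [-2.186, 2.256, -0.001]
ft_force: [-0.4, 0.8, 0.2]
width: 78.7
4.875 [544.91277468 164.22490154   5.07697681] [ 0.01075361 -0.03823465  0.19646295]
```

```bash
python3 -m inch '[{"tx":0,"ty":0,"tz":-4,"ax":0,"ay":0,"az":0,"jaw":0.9},{"tx":0,"ty":2.5,"tz":-4,"ax":0,"ay":0,"az":0,"jaw":0.5},{"tx":0,"ty":3.5,"tz":-4,"ax":0,"ay":0,"az":0,"jaw":0.3},{"tx":0,"ty":2,"tz":-1,"ax":0,"ay":0,"az":0,"jaw":0.3},{"tx":0,"ty":0,"tz":0,"ax":0,"ay":0,"az":0,"jaw":0.3}]'
python3 - <<'E'
from h import *
o=get_obs(); print(o['t'],o['ee_pos'])
im,d,k=snap('wrist'); save('w3.png',im); print(tiles(im,k)); np.savez('w3.npz',im=im,d=d,c=k[1],t=k[2])
P=cloud(d,k).reshape(-1,3); P=P[(P[:,0]>590)&(P[:,0]<720)&(P[:,1]>60)&(P[:,1]<260)]
for lo in range(0,96,8):
  s=P[(P[:,2]>lo)&(P[:,2]<=lo+8)]
  if len(s)>20: print(lo,len(s),np.round(np.median(s,0),1),np.round([s[:,1].min(),s[:,1].max()]),np.polyfit(s[:,1]-160,s[:,0],1))
E
```

```text
t: 5.5
ee_pos: [464.3, 167.0, 135.9]
orientation: [-2.186, 2.254, -0.001]
ft_force: [0.7, -0.8, 0.5]
width: 42.7
5.5 [464.26280523 167.03258829 135.89120207]
[(230.1, 118.4, 406.3, 27.8, 88.3), (308.7, 276.6, 72.4, 11.4, -6.4), (306.7, 71.9, 82.0, 20.4, 7.5), (414.2, 360.7, 111.2, 69.4, 8.2), (542.0, 162.7, 108.7, 63.0, -2.0)]
0 7390 [606.  169.6   1.3] [ 60. 260.] [1.72400453e-02 6.05285741e+02]
8 3571 [617.  161.1  11.4] [ 75. 245.] [2.85689092e-02 6.12889826e+02]
16 256 [620.2 138.3  16.5] [ 75. 244.] [3.18319485e-02 6.20924693e+02]
```

View pics/w3.png

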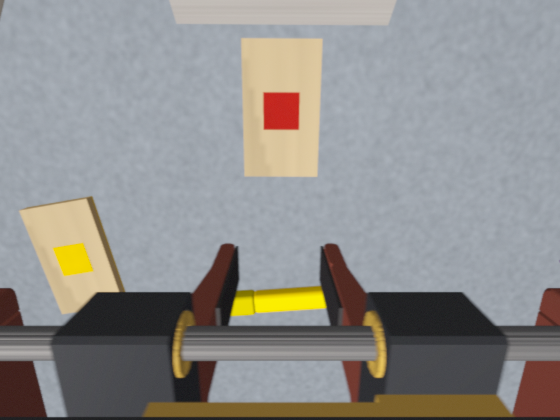

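```bash
python3 -m inch '[{"tx":0,"ty":0,"tz":4,"ax":0,"ay":0,"az":0,"jaw":0.3},{"tx":0.2,"ty":0,"tz":4,"ax":0,"ay":0,"az":0,"jaw":0.3},{"tx":0.1,"ty":0,"tz":4,"ax":0,"ay":0,"az":0,"jaw":0.3},{"tx":0,"ty":0,"tz":1.35,"ax":0,"ay":0,"az":0,"jaw":0.3},{"tx":0,"ty":-1,"tz":0,"ax":0,"ay":0,"az":0,"jaw":0.3},{"tx":0,"ty":-1,"tz":0,"ax":0,"ay":0,"az":0,"jaw":0.3},{"tx":0,"ty":-1,"tz":0,"ax":0,"ay":0,"az":0,"jaw":0.3},{"tx":0,"ty":-1,"tz":0,"ax":0,"ay":0,"az":0,"jaw":0.3},{"tx":0,"ty":-1,"tz":0,"ax":0,"ay":0,"az":0,"jaw":0.3},{"tx":0,"ty":-1,"tz":0,"ax":0,"ay":0,"az":0,"jaw":0.3},{"tx":0,"ty":-1,"tz":0,"ax":0,"ay":0,"az":0,"jaw":0.3},{"tx":0,"ty":-1,"tz":0,"ax":0,"ay":0,"az":0,"jaw":0.3}]'
python3 - <<'E'
from h import *
im,d,k=snap('wrist'); save('w4.png',im); c=k[0]
z=np.load('w3.npz'); K=(c,z['c'],z['t']); print([np.round(px2w(u,24,0,K),1) for u in (178,390)])
s,_,_=snap('side'); save('s4.png',cv2.resize(s[150:270,120:280],(640,480),interpolation=cv2.INTER_CUBIC))
E
```

```text
t: 7.05
ee_pos: [545.1, 161.3, 1.1]
orientation: [2.186, -2.256, -0.0]
ft_force: [-0.7, 0.2, -0.7]
width: 26.3
[array([611.5, 243.5,   0. ]), array([606.3,  72.9,   0. ])]
```

View pics/s4.png

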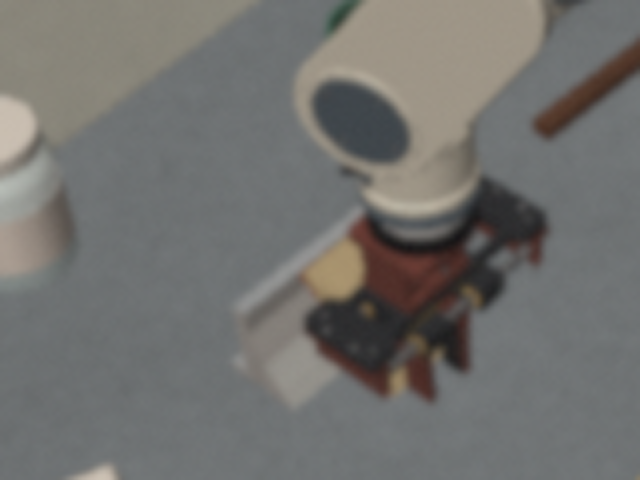

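```bash
python3 -m inch '[{"tx":0,"ty":-0.7,"tz":-0.1,"ax":0,"ay":0,"az":0,"jaw":0.3},{"tx":0,"ty":-0.7,"tz":0,"ax":0,"ay":0,"az":0,"jaw":0.3},{"tx":0,"ty":-0.7,"tz":0,"ax":0,"ay":0,"az":0,"jaw":0.3},{"tx":0,"ty":-0.7,"tz":0,"ax":0,"ay":0,"az":0,"jaw":0.3},{"tx":0,"ty":-0.6,"tz":0,"ax":0,"ay":0,"az":0,"jaw":0.3},{"tx":0,"ty":-0.4,"tz":0,"ax":0,"ay":0,"az":0,"jaw":0.3},{"tx":0,"ty":-0.4,"tz":0,"ax":0,"ay":0,"az":0,"jaw":0.3},{"tx":0,"ty":0,"tz":0,"ax":0,"ay":0,"az":0,"jaw":0.3}]'
python3 - <<'E'
from h import *
im,d,k=snap('wrist'); save('w5.png',im)
s,_,_=snap('side'); save('s5.png',cv2.resize(s[150:270,120:280],(640,480),interpolation=cv2.INTER_CUBIC))
np.savez('w5.npz',im=im,d=d,c=k[1],t=k[2])
E
```

```text
t: 8.15
ee_pos: [586.9, 160.1, 2.2]
orientation: [-2.186, 2.256, -0.0]
ft_force: [0.1, 0.0, -0.6]
width: 26.3
```

View pics/w5.png

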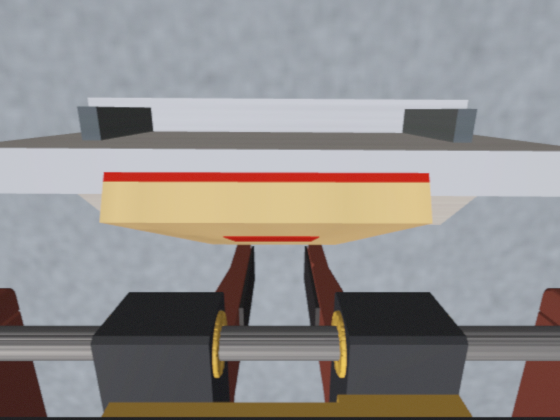

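```bash
python3 - <<'E'
from h import *
k=cal('wrist'); z=np.load('w5.npz')
for u,v,h in [(104,173,100),(430,173,100),(104,222,104),(431,222,104),(5,192,78),(555,192,78)]: print(u,v,np.round(px2w(u,v,h,k),1), round(float(z['d'][v+2,min(u+6,555)])))
o=get_obs(); print(o['ee_pos'],-k[1].T@k[2])
E
```

```text
104 173 [654.5 192.  100. ] 66
430 173 [652.5 127.6 100. ] 87
104 222 [645.6 191.6 104. ] 68
431 222 [643.7 128.3 104. ] 174
5 192 [646.4 231.4  78. ] 170
555 192 [641.9  83.5  78. ] 89
[586.49597241 160.10158023   2.19843524] [665.55485947 157.01824041 164.94882875]
```

```bash
cat >> h.py <<'E'
YW=-2.0
def tilt(phi,yaw=YW):
    "tool down w/ jaw across a part of heading yaw, then tilted: phi>0 tool points back to robot, <0 points outwards"
    a=np.radians(yaw); return R.from_rotvec(np.array([-np.sin(a),np.cos(a),0])*np.radians(phi))*down(yaw-90)
E
python3 -m inch '[{"tx":0,"ty":1.5,"tz":0,"ax":0,"ay":0,"az":0,"jaw":0.3},{"tx":0,"ty":3,"tz":-2,"ax":0,"ay":0,"az":0,"jaw":0.8},{"tx":0,"ty":1,"tz":-6,"ax":0,"ay":0,"az":0,"jaw":1},{"tx":0,"ty":0,"tz":-6,"ax":0,"ay":0,"az":0,"jaw":1},{"tx":0,"ty":0,"tz":-6,"ax":0,"ay":0,"az":0,"jaw":1},{"tx":0,"ty":0,"tz":-4,"ax":0,"ay":0,"az":0,"jaw":1}]'
python3 - <<'E'
from h import *
s,_,_=snap('side'); save('s6.png',cv2.resize(s[150:270,120:280],(640,480),interpolation=cv2.INTER_CUBIC))
r=tilt(45); g=np.array([629.6,160.5,80.6]); zt=r.apply([0,0,1]); print(zt)
a=plan(g-zt*100,r); print(a[0]); plan(g,r,src=a,n=4)
E
```

```text
t: 9.0
ee_pos: [530.9, 162.0, 245.0]
orientation: [-2.185, 2.254, -0.002]
ft_force: [1.0, 0.2, -1.0]
width: 72.7
[-0.70667603  0.02467767 -0.70710678]
n 6
 -0.00  -2.77   1.66  -7.60   0.00   0.00
 -0.01  -2.97   1.28  -7.60   0.00   0.00
 -0.01  -3.11   0.88  -7.60   0.00   0.00
 -0.01  -3.20   0.46  -7.60   0.00   0.00
 -0.02  -3.23   0.03  -7.60   0.00   0.00
 -0.02  -3.21  -0.39  -7.60   0.00   0.00
[700.26760308 158.03223292 151.31067812]
n 4
 -0.00   0.00   2.50   0.00   0.00   0.00
  0.00   0.00   2.50   0.00   0.00   0.00
 -0.00  -0.00   2.50   0.00   0.00   0.00
 -0.00   0.00   2.50   0.00   0.00   0.00
```

View pics/s6.png

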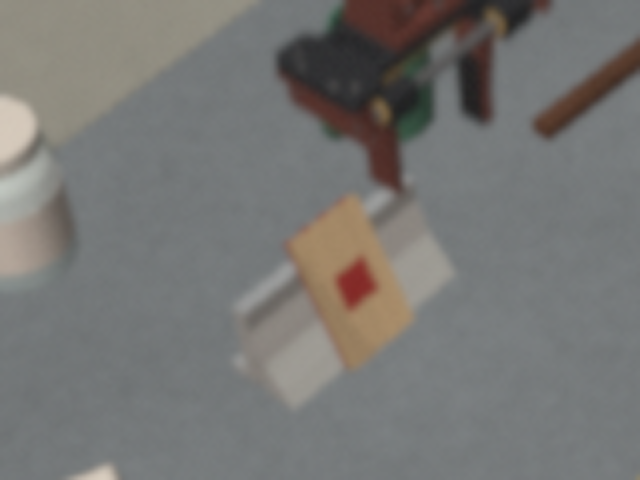

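The red tile stands leaning on its own (crop 350,283), with the gripper clear.

```bash
python3 -m inch '[{"tx":0,"ty":-2.77,"tz":1.66,"ax":-7.5,"ay":0,"az":0,"jaw":1},{"tx":0,"ty":-2.97,"tz":1.28,"ax":-7.5,"ay":0,"az":0,"jaw":1},{"tx":0,"ty":-3.11,"tz":0.88,"ax":-7.5,"ay":0,"az":0,"jaw":1},{"tx":0,"ty":-3.2,"tz":0.46,"ax":-7.5,"ay":0,"az":0,"jaw":1},{"tx":0,"ty":-3.23,"tz":0.03,"ax":-7.5,"ay":0,"az":0,"jaw":1},{"tx":0,"ty":-3.21,"tz":-0.39,"ax":-7.5,"ay":0,"az":0,"jaw":1},{"tx":0,"ty":0,"tz":0,"ax":0,"ay":0,"az":0,"jaw":1}]'
python3 - <<'E'
from h import *
r=tilt(45); g=np.array([629.6,160.5,80.6]); print(get_obs()['qpos']); plan(g,r,n=4)
E
```

```text
t: 9.93
ee_pos: [695.8, 155.6, 131.7]
orientation: [1.724, -1.783, -0.75]
ft_force: [0.4, -0.6, -2.0]
width: 87.9
[0.14827803 1.07891422 0.82284528 0.14159257 2.02766518 1.76222562]
n 4
 -0.07   0.24   2.08   0.20  -0.10  -0.00
 -0.07   0.25   2.08   0.20  -0.10  -0.00
 -0.07   0.25   2.08   0.20  -0.10  -0.00
 -0.07   0.26   2.08   0.20  -0.10  -0.00
```

```bash
python3 -m inch '[{"tx":-0.28,"ty":1.0,"tz":0,"ax":0.8,"ay":-0.4,"az":0,"jaw":1},{"tx":0,"ty":0,"tz":2.5,"ax":0,"ay":0,"az":0,"jaw":1},{"tx":0,"ty":0,"tz":2.5,"ax":0,"ay":0,"az":0,"jaw":1},{"tx":0,"ty":0,"tz":2.0,"ax":0,"ay":0,"az":0,"jaw":1},{"tx":0,"ty":0,"tz":0,"ax":0,"ay":0,"az":0,"jaw":1}]'
python3 - <<'E'
from h import *
r=tilt(45); g=np.array([629.6,160.5,80.6]);  plan(g,r,n=1)
im,d,k=snap('wrist'); save('w7.png',im)
E
```

```text
t: 10.55
ee_pos: [641.3, 162.4, 104.7]
orientation: [1.749, -1.807, -0.735]
ft_force: [-1.1, 0.9, 0.6]
width: 87.9
n 1
  0.25  -0.83   2.54  -1.10   0.20   0.20
```

View pics/w7.png

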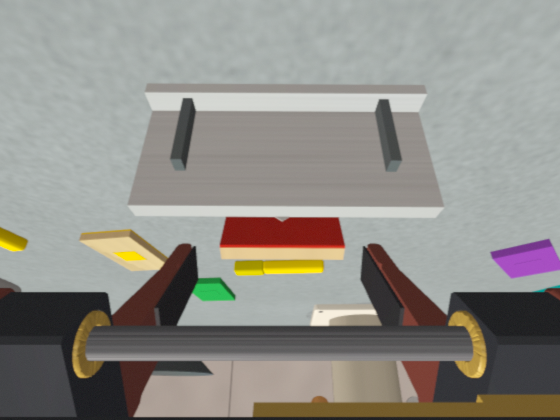

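```bash
python3 -m inch '[{"tx":0.12,"ty":-0.8,"tz":0.5,"ax":-1,"ay":0,"az":0,"jaw":1},{"tx":0.1,"ty":0,"tz":1,"ax":0,"ay":0,"az":0,"jaw":1},{"tx":0,"ty":0,"tz":1,"ax":0,"ay":0,"az":0,"jaw":1},{"tx":0,"ty":0,"tz":0,"ax":0,"ay":0,"az":0,"jaw":1},{"tx":0,"ty":0,"tz":0,"ax":0,"ay":0,"az":0,"jaw":1}]'
python3 - <<'E'
from h import *
r=tilt(45); g=np.array([629.6,160.5,80.6]);  plan(g,r,n=1)
E
```

```text
t: 11.22
ee_pos: [628.5, 159.9, 78.0]
orientation: [1.729, -1.789, -0.756]
ft_force: [-6.7, 0.1, 9.3]
width: 87.7
n 1
 -0.06   0.11  -0.26   0.50   0.20   0.10
```

```bash
python3 -m inch '[{"tx":0,"ty":0.45,"tz":-0.2,"ax":0,"ay":0,"az":0,"jaw":1},{"tx":0,"ty":0,"tz":0,"ax":0,"ay":0,"az":0,"jaw":1}]'
python3 -m inch '[{"tx":0,"ty":0,"tz":0,"ax":0,"ay":0,"az":0,"jaw":0.55},{"tx":0,"ty":0,"tz":0,"ax":0,"ay":0,"az":0,"jaw":0.55},{"tx":0,"ty":0,"tz":0,"ax":0,"ay":0,"az":0,"jaw":0.55},{"tx":0,"ty":0,"tz":0,"ax":0,"ay":0,"az":0,"jaw":0.55},{"tx":0,"ty":0,"tz":0,"ax":0,"ay":0,"az":0,"jaw":0.55},{"tx":0,"ty":2,"tz":-3,"ax":0,"ay":0,"az":0,"jaw":0.55},{"tx":0,"ty":2,"tz":-3,"ax":0,"ay":0,"az":0,"jaw":0.55},{"tx":0,"ty":3,"tz":-3,"ax":0,"ay":0,"az":0,"jaw":0.55},{"tx":0,"ty":3,"tz":-3,"ax":0,"ay":0,"az":0,"jaw":0.55},{"tx":0,"ty":3,"tz":-3,"ax":0,"ay":0,"az":0,"jaw":0.55},{"tx":0,"ty":0,"tz":0,"ax":0,"ay":0,"az":0,"jaw":0.55}]'
python3 - <<'E'
from h import *
im,d,k=snap('wrist'); save('w8.png',im)
s,_,_=snap('side'); save('s8.png',s[90:300,100:380])
cv2.imwrite('pics/c8.png',cv2.hconcat([cv2.imread('pics/w8.png')[:400:1],cv2.resize(cv2.imread('pics/s8.png'),(533,400))])[:, :])
i=cv2.imread('pics/c8.png'); cv2.imwrite('pics/c8.png',cv2.resize(i,(800,int(i.shape[0]*800/i.shape[1]))))
E
```

```text
t: 11.48
ee_pos: [628.8, 159.9, 81.2]
orientation: [1.734, -1.794, -0.751]
ft_force: [0.5, 0.5, -0.9]
width: 87.8
t: 12.85
ee_pos: [644.8, 158.7, 283.2]
orientation: [1.739, -1.798, -0.748]
ft_force: [0.5, -0.7, -0.0]
width: 63.6
```

View pics/c8.png

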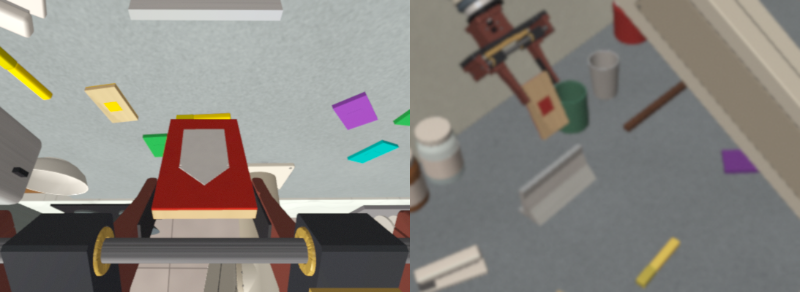

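Red is firmly held: the wrist view shows the painted face with the house. Next I swing it on over towards the jig.

```bash
cat >> h.py <<'E'
JO=np.array([623.8,-302.1]); JYAW=-4.0
def jig(x,y,z=0):
    a=np.radians(JYAW); return np.array([JO[0]+np.cos(a)*x-np.sin(a)*y, JO[1]+np.sin(a)*x+np.cos(a)*y, z])
E
python3 - <<'E'
from h import *
p=jig(-88.5,56); plan([p[0]-25,p[1],130],tilt(-55,-4),n=14)
E
```

```text
n 14
  2.88  -0.17   1.32   7.20   0.00   0.20
  2.88  -0.01   1.33   7.20   0.00   0.20
  2.88   0.15   1.33   7.20   0.00   0.20
  2.88   0.30   1.30   7.20   0.00   0.20
  2.88   0.46   1.25   7.20   0.00   0.20
  2.88   0.60   1.19   7.20   0.00   0.20
  2.88   0.74   1.11   7.20   0.00   0.20
  2.88   0.86   1.01   7.20   0.00   0.20
  2.89   0.97   0.90   7.20   0.00   0.20
  2.89   1.07   0.77   7.20   0.00   0.20
  2.89   1.15   0.63   7.20   0.00   0.20
  2.89   1.21   0.49   7.20   0.00   0.20
  2.90   1.26   0.34   7.20   0.00   0.20
  2.90   1.28   0.18   7.20   0.00   0.20
```

```bash
python3 -m inch '[{"tx":2.88,"ty":-0.17,"tz":1.32,"ax":7.2,"ay":0,"az":0.2,"jaw":0.55},{"tx":2.88,"ty":0,"tz":1.33,"ax":7.2,"ay":0,"az":0.2,"jaw":0.55},{"tx":2.88,"ty":0.15,"tz":1.33,"ax":7.2,"ay":0,"az":0.2,"jaw":0.55},{"tx":2.88,"ty":0.3,"tz":1.3,"ax":7.2,"ay":0,"az":0.2,"jaw":0.55},{"tx":2.88,"ty":0.46,"tz":1.25,"ax":7.2,"ay":0,"az":0.2,"jaw":0.55},{"tx":2.88,"ty":0.6,"tz":1.19,"ax":7.2,"ay":0,"az":0.2,"jaw":0.55},{"tx":2.88,"ty":0.74,"tz":1.11,"ax":7.2,"ay":0,"az":0.2,"jaw":0.55},{"tx":2.88,"ty":0.86,"tz":1.01,"ax":7.2,"ay":0,"az":0.2,"jaw":0.55},{"tx":2.89,"ty":0.97,"tz":0.9,"ax":7.2,"ay":0,"az":0.2,"jaw":0.55},{"tx":2.89,"ty":1.07,"tz":0.77,"ax":7.2,"ay":0,"az":0.2,"jaw":0.55},{"tx":2.89,"ty":1.15,"tz":0.63,"ax":7.2,"ay":0,"az":0.2,"jaw":0.55},{"tx":2.89,"ty":1.21,"tz":0.49,"ax":7.2,"ay":0,"az":0.2,"jaw":0.55}]'
python3 -m inch '[{"tx":2.9,"ty":1.26,"tz":0.34,"ax":7.2,"ay":0,"az":0.2,"jaw":0.55},{"tx":2.9,"ty":1.28,"tz":0.18,"ax":7.2,"ay":0,"az":0.2,"jaw":0.55},{"tx":0,"ty":0,"tz":0,"ax":0,"ay":0,"az":0,"jaw":0.55},{"tx":0,"ty":0,"tz":0,"ax":0,"ay":0,"az":0,"jaw":0.55}]'
python3 - <<'E'
from h import *
p=jig(-88.5,56); plan([p[0],p[1],18],tilt(-55,-4),n=5)
im,d,k=snap('wrist'); save('w9.png',im)
s,_,_=snap('side'); 
a=cv2.resize(im,(400,300)); b=cv2.resize(s[90:300,200:480],(400,300)); save('c9.png',np.hstack([a,b]))
np.savez('w9.npz',im=im,d=d,c=k[1],t=k[2])
E
```

```text
t: 14.45
ee_pos: [546.9, -125.1, 163.1]
orientation: [-1.855, 1.952, -0.489]
ft_force: [0.2, 0.6, -0.7]
width: 63.6
t: 14.95
ee_pos: [540.1, -130.8, 154.1]
orientation: [-1.809, 1.887, -0.501]
ft_force: [-0.2, -0.4, -1.1]
width: 63.6
n 5
  2.41   1.42   2.09   4.10   1.10  -0.30
  2.36   1.57   2.03   4.10   1.10  -0.30
  2.32   1.73   1.96   4.10   1.10  -0.30
  2.27   1.87   1.87   4.10   1.10  -0.30
  2.22   2.02   1.78   4.10   1.10  -0.30
```

View pics/c9.png

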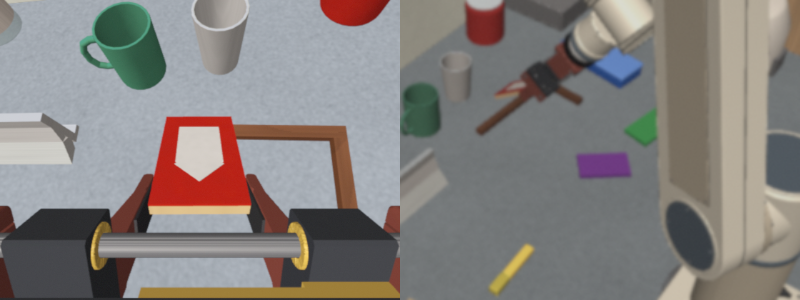

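Red is still held paint-face up and partly turned over, but some rows were speed-limited, so I'll continue more slowly.

```bash
python3 - <<'E'
from h import *
p=jig(-88.5,56); plan([p[0]-15,p[1],50],tilt(-55,-4),n=8)
E
```

```text
n 8
  1.48   0.83   0.87   2.60   0.70  -0.20
  1.46   0.87   0.85   2.60   0.70  -0.20
  1.45   0.91   0.83   2.60   0.70  -0.20
  1.44   0.95   0.81   2.60   0.70  -0.20
  1.43   0.99   0.78   2.60   0.70  -0.20
  1.41   1.03   0.76   2.60   0.70  -0.20
  1.40   1.07   0.73   2.60   0.70  -0.20
  1.39   1.10   0.70   2.60   0.70  -0.20
```

```bash
python3 -m inch '[{"tx":1.48,"ty":0.83,"tz":0.87,"ax":2.6,"ay":0.7,"az":-0.2,"jaw":0.55},{"tx":1.46,"ty":0.87,"tz":0.85,"ax":2.6,"ay":0.7,"az":-0.2,"jaw":0.55},{"tx":1.45,"ty":0.91,"tz":0.83,"ax":2.6,"ay":0.7,"az":-0.2,"jaw":0.55},{"tx":1.44,"ty":0.95,"tz":0.81,"ax":2.6,"ay":0.7,"az":-0.2,"jaw":0.55},{"tx":1.43,"ty":0.99,"tz":0.78,"ax":2.6,"ay":0.7,"az":-0.2,"jaw":0.55},{"tx":1.41,"ty":1.03,"tz":0.76,"ax":2.6,"ay":0.7,"az":-0.2,"jaw":0.55},{"tx":1.4,"ty":1.07,"tz":0.73,"ax":2.6,"ay":0.7,"az":-0.2,"jaw":0.55},{"tx":1.39,"ty":1.1,"tz":0.7,"ax":2.6,"ay":0.7,"az":-0.2,"jaw":0.55},{"tx":0,"ty":0,"tz":0,"ax":0,"ay":0,"az":0,"jaw":0.55},{"tx":0,"ty":0,"tz":0,"ax":0,"ay":0,"az":0,"jaw":0.55}]'
python3 - <<'E'
from h import *
p=jig(-88.5,56); r=tilt(-55,-4); o=get_obs(); print(np.degrees((r.inv()*R.from_rotvec(o['orientation'])).as_rotvec()),o['qpos']); plan([p[0],p[1],19],r,n=4)
k=cal('wrist'); im,d,k=snap('wrist'); np.savez('w10.npz',im=im,d=d,c=k[1],t=k[2]); save('w10.png',im)
hsv=cv2.cvtColor(im,cv2.COLOR_RGB2HSV); m=((hsv[...,0]<12)&(hsv[...,1]>80)&(hsv[...,2]<200)&(hsv[...,2]>60)).astype(np.uint8); m[260:]=0
C=cloud(d,k); print(m.sum())
r=((hsv[...,0]<5)|(hsv[...,0]>174))&(hsv[...,1]>200)&(hsv[...,2]>100)&(np.arange(420)[:,None]<270)&(abs(np.arange(560)-280)<90)
P=C[r]; P=P[P[:,2]<120]; c0=P.mean(0); u,s,vt=np.linalg.svd(P-c0,full_matrices=False); print(len(P),c0,vt[2],P[:,0].min(),P[:,0].max())
E
```

```text
t: 16.3
ee_pos: [525.5, -231.0, 55.3]
orientation: [-1.607, 1.706, -0.865]
ft_force: [-0.5, 0.2, -0.8]
width: 63.8
[-0.76027061 -0.96375261 -0.08607211] [-0.70639853  0.74499888  2.3012855   2.43759813  0.87263705 -1.48432912]
n 4
  0.22   0.53   0.82   0.20   0.20   0.00
  0.21   0.53   0.82   0.20   0.20   0.00
  0.21   0.53   0.82   0.20   0.20   0.00
  0.21   0.53   0.82   0.20   0.20   0.00
13372
8901 [ 591.17997833 -248.9227796    60.82694504] [-0.14137151 -0.06732873 -0.98766439] 510.06394607206795 867.8597635448791
```

```bash
python3 -m inch '[{"tx":0.22,"ty":0.53,"tz":0.82,"ax":0.2,"ay":0.2,"az":0,"jaw":0.55},{"tx":0.21,"ty":0.53,"tz":0.82,"ax":0.2,"ay":0.2,"az":0,"jaw":0.55},{"tx":0.21,"ty":0.53,"tz":0.82,"ax":0.2,"ay":0.2,"az":0,"jaw":0.55},{"tx":0.21,"ty":0.53,"tz":0.82,"ax":0.2,"ay":0.2,"az":0,"jaw":0.55},{"tx":0,"ty":0,"tz":0,"ax":0,"ay":0,"az":0,"jaw":0.55},{"tx":0,"ty":0,"tz":0,"ax":0,"ay":0,"az":0,"jaw":0.55}]'
python3 - <<'E'
from h import *
p=jig(-88.5,56); r=tilt(-55,-4); plan([p[0],p[1],19],r,n=1)
im,d,k=snap('wrist'); save('w11.png',im)
E
```

```text
t: 17.1
ee_pos: [538.8, -240.5, 18.4]
orientation: [-1.595, 1.707, -0.889]
ft_force: [-0.5, -1.0, -1.1]
width: 63.7
n 1
 -0.05  -0.08   0.01  -0.00   0.10   0.10
```

View pics/w11.png

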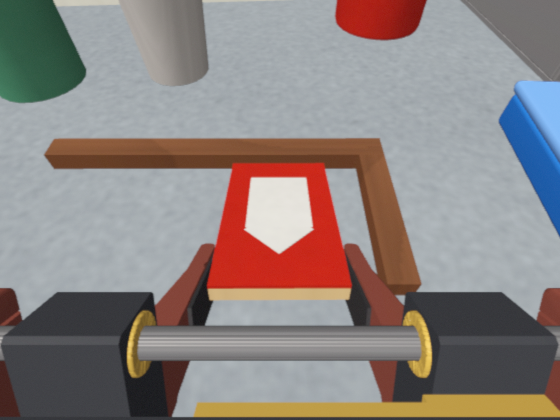

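Red sits inside the jig, square to the rail, at picture (280,230). I'll lower it a little, release it and back out.

```bash
python3 -m inch '[{"tx":0,"ty":0.2,"tz":0.14,"ax":0,"ay":0,"az":0,"jaw":0.55},{"tx":0,"ty":0.15,"tz":0.1,"ax":0,"ay":0,"az":0,"jaw":0.55},{"tx":0,"ty":0,"tz":0,"ax":0,"ay":0,"az":0,"jaw":0.86},{"tx":0,"ty":0,"tz":0,"ax":0,"ay":0,"az":0,"jaw":0.86},{"tx":0,"ty":0,"tz":0,"ax":0,"ay":0,"az":0,"jaw":0.86},{"tx":0,"ty":0,"tz":-1.5,"ax":0,"ay":0,"az":0,"jaw":0.86},{"tx":0,"ty":0,"tz":-3,"ax":0,"ay":0,"az":0,"jaw":0.86},{"tx":0,"ty":0,"tz":-4,"ax":0,"ay":0,"az":0,"jaw":0.6},{"tx":0,"ty":0,"tz":-4,"ax":0,"ay":0,"az":0,"jaw":0.3},{"tx":0,"ty":0,"tz":-2,"ax":0,"ay":0,"az":0,"jaw":0},{"tx":0,"ty":0,"tz":0,"ax":0,"ay":0,"az":0,"jaw":0}]'
python3 - <<'E'
from h import *
im,d,k=snap('wrist'); save('w12.png',im); np.savez('w12.npz',im=im,d=d,c=k[1],t=k[2])
hsv=cv2.cvtColor(im,cv2.COLOR_RGB2HSV)
m=(((hsv[...,0]<5)|(hsv[...,0]>174))&(hsv[...,1]>190)&(hsv[...,2]>110)).astype(np.uint8); m[300:]=0
print(blobs(m,k,10))
ti,td,tk=snap('top'); hsv=cv2.cvtColor(ti,cv2.COLOR_RGB2HSV)
m=(((hsv[...,0]<6)|(hsv[...,0]>170))&(hsv[...,1]>150)&(hsv[...,2]>90)).astype(np.uint8)
print('top',blobs(m,tk,10),tiles(ti,tk)); save('t12.png',ti)
plan([500,-170,150],down(-94))
E
```

```text
t: 18.52
ee_pos: [419.2, -232.8, 98.4]
orientation: [-1.593, 1.708, -0.892]
ft_force: [-0.3, -0.5, -0.3]
width: 39.1
[(566.5, -243.3, 110.9, 62.8, -3.2), (915.9, -403.3, 219.3, 122.6, -11.0)]
top [(564.8, -241.4, 105.2, 59.6, -3.8)] [(413.3, 363.8, 108.7, 63.4, 8.0), (731.8, 709.8, 198.4, 136.9, -83.1)]
n 7
 -0.98  -1.23   0.45  -7.90  -0.00   0.00
 -0.98  -1.28   0.28  -7.90  -0.00   0.00
 -0.98  -1.30   0.10  -7.90  -0.00   0.00
 -0.98  -1.30  -0.08  -7.90  -0.00   0.00
 -0.98  -1.28  -0.26  -7.90  -0.00   0.00
 -0.98  -1.23  -0.43  -7.90  -0.00   0.00
 -0.98  -1.16  -0.59  -7.90  -0.00   0.00
```

```bash
python3 - <<'E'
from h import *
print(jig(-58,122),jig(-55,32),get_obs()['qpos'])
p=jig(-58,122); p[2]=80; plan(p,down(-94),n=11)
E
```

```text
[ 574.45157488 -176.35131039    0.        ] [ 571.1661844  -266.34134434    0.        ] [-0.95477801  0.64856611  2.47279852  2.24486889  0.94893281 -1.55266922]
n 11
 -0.61  -0.65   1.21  -5.00  -0.00   0.00
 -0.61  -0.75   1.15  -5.00  -0.00   0.00
 -0.61  -0.85   1.08  -5.00  -0.00   0.00
 -0.61  -0.94   1.00  -5.00  -0.00   0.00
 -0.61  -1.02   0.91  -5.00  -0.00   0.00
 -0.61  -1.10   0.82  -5.00  -0.00   0.00
 -0.61  -1.17   0.72  -5.00  -0.00   0.00
 -0.61  -1.22   0.62  -5.00  -0.00   0.00
 -0.61  -1.27   0.51  -5.00  -0.00   0.00
 -0.61  -1.31   0.39  -5.00  -0.00   0.00
 -0.61  -1.34   0.28  -5.00  -0.00   0.00
```

```bash
python3 -m inch '[{"tx":-0.61,"ty":-0.65,"tz":1.21,"ax":-5,"ay":0,"az":0,"jaw":0},{"tx":-0.61,"ty":-0.75,"tz":1.15,"ax":-5,"ay":0,"az":0,"jaw":0},{"tx":-0.61,"ty":-0.85,"tz":1.08,"ax":-5,"ay":0,"az":0,"jaw":0},{"tx":-0.61,"ty":-0.94,"tz":1.0,"ax":-5,"ay":0,"az":0,"jaw":0},{"tx":-0.61,"ty":-1.02,"tz":0.91,"ax":-5,"ay":0,"az":0,"jaw":0},{"tx":-0.61,"ty":-1.1,"tz":0.82,"ax":-5,"ay":0,"az":0,"jaw":0},{"tx":-0.61,"ty":-1.17,"tz":0.72,"ax":-5,"ay":0,"az":0,"jaw":0},{"tx":-0.61,"ty":-1.22,"tz":0.62,"ax":-5,"ay":0,"az":0,"jaw":0},{"tx":-0.61,"ty":-1.27,"tz":0.51,"ax":-5,"ay":0,"az":0,"jaw":0},{"tx":-0.61,"ty":-1.31,"tz":0.39,"ax":-5,"ay":0,"az":0,"jaw":0},{"tx":-0.61,"ty":-1.34,"tz":0.28,"ax":-5,"ay":0,"az":0,"jaw":0},{"tx":0,"ty":0,"tz":0,"ax":0,"ay":0,"az":0,"jaw":0}]'
python3 - <<'E'
from h import *
print(get_obs()['qpos'],get_obs()['width'])
p=jig(-58,122); p[2]=5; plan(p,down(-94),n=4)
E
```

```text
t: 20.12
ee_pos: [541.3, -170.9, 90.9]
orientation: [-2.03, 2.113, -0.195]
ft_force: [0.8, 0.7, 0.1]
width: 0.4
[-0.40038036  0.46873469  1.98335847  0.2834976   0.50284828  0.9746388 ] 0.36270009007567466
n 4
  0.23  -0.31   2.27  -3.40   0.90   0.40
  0.19  -0.44   2.25  -3.40   0.90   0.40
  0.15  -0.57   2.23  -3.40   0.90   0.40
  0.12  -0.71   2.19  -3.40   0.90   0.40
```

```bash
python3 -m inch '[{"tx":0.23,"ty":-0.31,"tz":2.27,"ax":-3.4,"ay":0.9,"az":0.4,"jaw":0},{"tx":0.19,"ty":-0.44,"tz":2.25,"ax":-3.4,"ay":0.9,"az":0.4,"jaw":0},{"tx":0.15,"ty":-0.57,"tz":2.23,"ax":-3.4,"ay":0.9,"az":0.4,"jaw":0},{"tx":0.12,"ty":-0.71,"tz":2.0,"ax":-3.4,"ay":0.9,"az":0.4,"jaw":0},{"tx":0,"ty":0,"tz":0,"ax":0,"ay":0,"az":0,"jaw":0},{"tx":0,"ty":0,"tz":0,"ax":0,"ay":0,"az":0,"jaw":0}]'
python3 - <<'E'
from h import *
p=jig(-58,82); p[2]=4; plan(p,down(-94),n=6)
E
```

```text
t: 20.88
ee_pos: [569.9, -176.7, 6.4]
orientation: [2.138, -2.297, -0.003]
ft_force: [0.1, 0.8, 0.0]
width: 0.6
n 6
  0.66  -0.08   0.04   0.00  -0.00  -0.00
  0.66  -0.08   0.04   0.00  -0.00  -0.00
  0.66  -0.08   0.04   0.00  -0.00  -0.00
  0.66  -0.08   0.04   0.00  -0.00  -0.00
  0.66  -0.08   0.04   0.00  -0.00  -0.00
  0.66  -0.08   0.04   0.00  -0.00  -0.00
```

```bash
python3 -m inch '[{"tx":0.66,"ty":-0.08,"tz":0.04,"ax":0,"ay":0,"az":0,"jaw":0},{"tx":0.66,"ty":-0.08,"tz":0.04,"ax":0,"ay":0,"az":0,"jaw":0},{"tx":0.66,"ty":-0.08,"tz":0,"ax":0,"ay":0,"az":0,"jaw":0},{"tx":0.66,"ty":-0.08,"tz":0,"ax":0,"ay":0,"az":0,"jaw":0},{"tx":0.66,"ty":-0.08,"tz":0,"ax":0,"ay":0,"az":0,"jaw":0},{"tx":0.5,"ty":0,"tz":0,"ax":0,"ay":0,"az":0,"jaw":0}]'
for i in 1 2 3; do python3 -m inch '[{"tx":0.2,"ty":0,"tz":0,"ax":0,"ay":0,"az":0,"jaw":0},{"tx":0,"ty":0,"tz":0,"ax":0,"ay":0,"az":0,"jaw":0}]' | sed -n '2p;4p'; done
```

```text
t: 21.62
ee_pos: [572.4, -216.1, 5.9]
orientation: [2.136, -2.298, -0.001]
ft_force: [0.4, -0.3, 0.3]
width: 0.1
ee_pos: [572.2, -217.7, 5.9]
ft_force: [0.2, 0.2, 0.3]
ee_pos: [572.1, -219.6, 5.9]
ft_force: [-1.0, -0.2, -0.4]
ee_pos: [572.0, -221.7, 6.0]
ft_force: [0.3, -0.7, -0.7]
```

```bash
for i in 1 2 3 4 5; do python3 -m inch '[{"tx":0.1,"ty":0,"tz":0,"ax":0,"ay":0,"az":0,"jaw":0},{"tx":0.1,"ty":0,"tz":0,"ax":0,"ay":0,"az":0,"jaw":0}]' | sed -n '2p;4p'; done
python3 - <<'E'
from h import *
im,d,k=snap('wrist'); save('w13.png',im)
E
```

```text
ee_pos: [571.8, -223.6, 6.0]
ft_force: [-0.3, 0.4, -0.3]
ee_pos: [571.7, -225.6, 6.0]
ft_force: [0.2, 1.3, 0.4]
ee_pos: [571.3, -226.8, 5.9]
ft_force: [0.9, 7.9, 1.6]
ee_pos: [571.2, -227.0, 5.9]
ft_force: [3.1, 18.2, 4.5]
ee_pos: [571.2, -227.2, 5.9]
ft_force: [4.7, 26.8, 5.7]
```

View pics/w13.png

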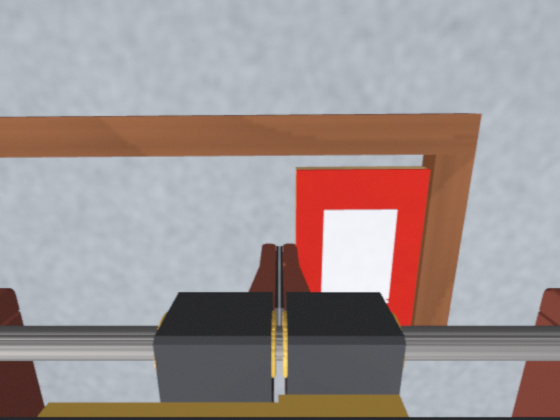

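```bash
python3 -m inch '[{"tx":-1,"ty":0,"tz":0,"ax":0,"ay":0,"az":0,"jaw":0},{"tx":-0.2,"ty":0,"tz":-2,"ax":0,"ay":0,"az":0,"jaw":0},{"tx":0,"ty":1,"tz":-2,"ax":0,"ay":0,"az":0,"jaw":0},{"tx":1.5,"ty":2.4,"tz":0,"ax":0,"ay":0,"az":0,"jaw":0},{"tx":1.5,"ty":2.4,"tz":0,"ax":0,"ay":0,"az":0,"jaw":0},{"tx":1.5,"ty":2.4,"tz":0,"ax":0,"ay":0,"az":0,"jaw":0},{"tx":0.4,"ty":0,"tz":2,"ax":0,"ay":0,"az":0,"jaw":0},{"tx":0,"ty":0,"tz":1.9,"ax":0,"ay":0,"az":0,"jaw":0},{"tx":0,"ty":0,"tz":0,"ax":0,"ay":0,"az":0,"jaw":0}]'
python3 - <<'E'
from h import *
p=jig(-121,32); p[2]=5; plan(p,down(-94),n=1)
E
```

```text
t: 24.8
ee_pos: [486.3, -261.7, 5.4]
orientation: [2.136, -2.296, -0.005]
ft_force: [0.4, -0.0, -0.4]
width: 0.4
n 1
 -0.13  -1.90   0.03   0.30  -0.10  -0.10
```

```bash
python3 -m inch '[{"tx":0,"ty":-0.8,"tz":0,"ax":0,"ay":0,"az":0,"jaw":0},{"tx":0,"ty":-0.6,"tz":0,"ax":0,"ay":0,"az":0,"jaw":0}]' | sed -n '2p;4p'
for i in 1 2 3 4 5 6; do python3 -m inch '[{"tx":0,"ty":-0.1,"tz":0,"ax":0,"ay":0,"az":0,"jaw":0},{"tx":0,"ty":-0.1,"tz":0,"ax":0,"ay":0,"az":0,"jaw":0}]' | sed -n '2p;4p'; done
```

```text
ee_pos: [502.1, -263.5, 7.6]
ft_force: [-1.1, 0.3, 0.1]
ee_pos: [503.0, -263.6, 7.6]
ft_force: [-0.3, -0.0, -0.2]
ee_pos: [504.5, -263.8, 7.4]
ft_force: [-0.5, 0.4, 0.1]
ee_pos: [505.8, -263.8, 7.2]
ft_force: [-5.5, -0.6, 4.6]
ee_pos: [506.0, -263.7, 7.1]
ft_force: [-12.6, -1.4, 8.2]
ee_pos: [506.1, -263.5, 6.9]
ft_force: [-19.0, -3.7, 13.8]
ee_pos: [506.2, -263.5, 6.9]
ft_force: [-24.3, -5.7, 18.5]
```

```bash
python3 -m inch '[{"tx":0,"ty":1,"tz":0,"ax":0,"ay":0,"az":0,"jaw":0},{"tx":0,"ty":1,"tz":-3,"ax":0,"ay":0,"az":0,"jaw":0},{"tx":0,"ty":0,"tz":-4,"ax":0,"ay":0,"az":0,"jaw":0},{"tx":0,"ty":0,"tz":-4,"ax":0,"ay":0,"az":0,"jaw":0.5},{"tx":0,"ty":0,"tz":-4,"ax":0,"ay":0,"az":0,"jaw":1},{"tx":-2,"ty":0,"tz":0,"ax":0,"ay":0,"az":0,"jaw":1}]'
python3 - <<'E'
from h import *
im,d,k=snap('wrist'); save('w14.png',im)
ti,td,tk=snap('top'); hsv=cv2.cvtColor(ti,cv2.COLOR_RGB2HSV)
for i,K in ((im,k),(ti,tk)):
  hsv=cv2.cvtColor(i,cv2.COLOR_RGB2HSV); m=(((hsv[...,0]<6)|(hsv[...,0]>170))&(hsv[...,1]>150)&(hsv[...,2]>110)).astype(np.uint8); m[300:]=0
  print(blobs(m,K,10))
print(tiles(ti,tk)); plan([413,364,170],down(-82),n=17)
E
```

```text
t: 27.3
ee_pos: [497.3, -244.1, 160.5]
orientation: [2.137, -2.301, 0.011]
ft_force: [-0.3, 0.4, -1.4]
width: 27.0
[(572.3, -267.1, 109.1, 64.0, -3.8)]
[]
[(413.3, 363.8, 108.6, 63.3, 8.1), (731.8, 709.8, 198.5, 137.3, -83.2)]
n 17
 -3.51   0.73  -0.08   0.00  -0.00  -0.70
 -3.52   0.69  -0.08   0.00  -0.00  -0.70
 -3.53   0.65  -0.08   0.00  -0.00  -0.70
 -3.54   0.60  -0.08   0.00  -0.00  -0.70
 -3.55   0.56  -0.08   0.00  -0.00  -0.70
 -3.55   0.51  -0.08   0.00  -0.00  -0.70
 -3.56   0.47  -0.08   0.00  -0.00  -0.70
 -3.57   0.42  -0.08   0.00  -0.00  -0.70
 -3.57   0.38  -0.08   0.00  -0.00  -0.70
 -3.57   0.34  -0.08   0.00  -0.00  -0.70
 -3.58   0.29  -0.08   0.00  -0.00  -0.70
 -3.58   0.25  -0.08   0.00  -0.00  -0.70
 -3.58   0.20  -0.08   0.00  -0.00  -0.70
 -3.59   0.16  -0.08   0.00  -0.00  -0.70
 -3.59   0.11  -0.08   0.00  -0.00  -0.70
 -3.59   0.07  -0.08   0.00  -0.00  -0.70
 -3.59   0.02  -0.08   0.00  -0.00  -0.70
```

Red is seated at (572,-267), about 1 mm from the target (571,-266). Next is yellow.

```bash
python3 -m inch '[{"tx":-3.51,"ty":0.73,"tz":0,"ax":0,"ay":0,"az":-0.7,"jaw":1},{"tx":-3.52,"ty":0.69,"tz":0,"ax":0,"ay":0,"az":-0.7,"jaw":1},{"tx":-3.53,"ty":0.65,"tz":0,"ax":0,"ay":0,"az":-0.7,"jaw":1},{"tx":-3.54,"ty":0.6,"tz":0,"ax":0,"ay":0,"az":-0.7,"jaw":1},{"tx":-3.55,"ty":0.56,"tz":0,"ax":0,"ay":0,"az":-0.7,"jaw":1},{"tx":-3.55,"ty":0.51,"tz":0,"ax":0,"ay":0,"az":-0.7,"jaw":1},{"tx":-3.56,"ty":0.47,"tz":0,"ax":0,"ay":0,"az":-0.7,"jaw":1},{"tx":-3.57,"ty":0.42,"tz":0,"ax":0,"ay":0,"az":-0.7,"jaw":1},{"tx":-3.57,"ty":0.38,"tz":0,"ax":0,"ay":0,"az":-0.7,"jaw":1},{"tx":-3.57,"ty":0.34,"tz":0,"ax":0,"ay":0,"az":-0.7,"jaw":1},{"tx":-3.58,"ty":0.29,"tz":0,"ax":0,"ay":0,"az":-0.7,"jaw":1},{"tx":-3.58,"ty":0.25,"tz":0,"ax":0,"ay":0,"az":-0.7,"jaw":1}]'
python3 -m inch '[{"tx":-3.58,"ty":0.2,"tz":0,"ax":0,"ay":0,"az":-0.7,"jaw":1},{"tx":-3.58,"ty":0.16,"tz":0,"ax":0,"ay":0,"az":-0.7,"jaw":1},{"tx":-3.58,"ty":0.11,"tz":0,"ax":0,"ay":0,"az":-0.7,"jaw":1},{"tx":-3.58,"ty":0.07,"tz":0,"ax":0,"ay":0,"az":-0.7,"jaw":1},{"tx":-3.58,"ty":0.02,"tz":0,"ax":0,"ay":0,"az":-0.7,"jaw":1},{"tx":0,"ty":0,"tz":0,"ax":0,"ay":0,"az":0,"jaw":1}]'
python3 - <<'E'
from h import *
im,d,k=snap('wrist'); save('w15.png',im); t=[x for x in tiles(im,k) if 350<x[0]<470 and x[1]>290]; print(tiles(im,k))
ti,td,tk=snap('top'); print(tiles(ti,tk))
plan([t[0][0]-.5,t[0][1],4],down(-82),n=5)
E
```

```text
t: 28.9
ee_pos: [436.8, 185.4, 154.7]
orientation: [2.298, -2.132, -0.003]
ft_force: [0.9, -0.8, -0.0]
width: 87.7
t: 29.65
ee_pos: [413.8, 363.5, 154.2]
orientation: [2.365, -2.058, -0.002]
ft_force: [-0.1, -0.9, 0.5]
width: 88.0
[(272.7, 131.1, 93.9, 34.8, 24.2), (413.2, 363.2, 109.2, 62.9, 8.2)]
[(731.9, 709.5, 199.0, 137.3, -83.2)]
n 5
 -0.05  -0.00   3.01   0.10  -0.00  -0.00
 -0.05   0.00   3.01   0.10  -0.00  -0.00
 -0.05   0.01   3.01   0.10  -0.00  -0.00
 -0.05   0.01   3.01   0.10  -0.00  -0.00
 -0.04   0.01   3.01   0.10  -0.00  -0.00
```

```bash
python3 -m inch '[{"tx":0,"ty":0,"tz":3.5,"ax":0,"ay":0,"az":0,"jaw":1},{"tx":0,"ty":0,"tz":3.5,"ax":0,"ay":0,"az":0,"jaw":1},{"tx":0,"ty":0,"tz":3.5,"ax":0,"ay":0,"az":0,"jaw":1},{"tx":0,"ty":0,"tz":3,"ax":0,"ay":0,"az":0,"jaw":1},{"tx":0,"ty":0,"tz":1.5,"ax":0,"ay":0,"az":0,"jaw":1},{"tx":0,"ty":0,"tz":0,"ax":0,"ay":0,"az":0,"jaw":0.6},{"tx":0,"ty":0,"tz":0,"ax":0,"ay":0,"az":0,"jaw":0.6},{"tx":0,"ty":0,"tz":0,"ax":0,"ay":0,"az":0,"jaw":0.6},{"tx":0,"ty":0,"tz":0,"ax":0,"ay":0,"az":0,"jaw":0.6},{"tx":0,"ty":0,"tz":-3.5,"ax":0,"ay":0,"az":0,"jaw":0.6},{"tx":0,"ty":0,"tz":0,"ax":0,"ay":0,"az":0,"jaw":0.6}]'
python3 - <<'E'
from h import *
plan([543.5,162.5,38],down(-92),n=7)
E
```

```text
t: 31.12
ee_pos: [415.8, 363.0, 43.1]
orientation: [-2.366, 2.066, 0.0]
ft_force: [-0.5, -0.5, -0.2]
width: 63.6
n 7
  3.08  -1.42   0.07  -0.00   0.00   1.40
  3.05  -1.50   0.07  -0.00   0.00   1.40
  3.01  -1.57   0.07  -0.00   0.00   1.40
  2.97  -1.64   0.07  -0.00   0.00   1.40
  2.93  -1.71   0.07  -0.00   0.00   1.40
  2.89  -1.78   0.07  -0.00   0.00   1.40
  2.84  -1.85   0.07  -0.00   0.00   1.40
```

```bash
python3 -m inch '[{"tx":3.08,"ty":-1.42,"tz":0,"ax":0,"ay":0,"az":1.4,"jaw":0.6},{"tx":3.05,"ty":-1.5,"tz":0,"ax":0,"ay":0,"az":1.4,"jaw":0.6},{"tx":3.01,"ty":-1.57,"tz":0,"ax":0,"ay":0,"az":1.4,"jaw":0.6},{"tx":2.97,"ty":-1.64,"tz":0,"ax":0,"ay":0,"az":1.4,"jaw":0.6},{"tx":2.93,"ty":-1.71,"tz":0,"ax":0,"ay":0,"az":1.4,"jaw":0.6},{"tx":2.89,"ty":-1.78,"tz":0,"ax":0,"ay":0,"az":1.4,"jaw":0.6},{"tx":2.84,"ty":-1.85,"tz":0,"ax":0,"ay":0,"az":1.4,"jaw":0.6},{"tx":0,"ty":0,"tz":1.5,"ax":0,"ay":0,"az":0,"jaw":0.6},{"tx":0,"ty":0,"tz":1.2,"ax":0,"ay":0,"az":0,"jaw":0.6},{"tx":0,"ty":0,"tz":0,"ax":0,"ay":0,"az":0,"jaw":0.6}]'
python3 - <<'E'
from h import *
plan([543.5,162.5,8],down(-92),n=1)
E
```

```text
t: 32.38
ee_pos: [539.8, 161.7, 12.3]
orientation: [2.178, -2.254, -0.004]
ft_force: [0.3, 0.3, -0.7]
width: 63.5
n 1
 -0.09  -0.37   0.42   0.40  -0.20   0.00
```

```bash
python3 -m inch '[{"tx":-0.09,"ty":-0.3,"tz":0.4,"ax":0.2,"ay":-0.1,"az":0,"jaw":0.6},{"tx":0,"ty":0,"tz":0.1,"ax":0,"ay":0,"az":0,"jaw":0.6},{"tx":0,"ty":0,"tz":0,"ax":0,"ay":0,"az":0,"jaw":0.9},{"tx":0,"ty":0,"tz":0,"ax":0,"ay":0,"az":0,"jaw":0.9},{"tx":0,"ty":0,"tz":0,"ax":0,"ay":0,"az":0,"jaw":0.9},{"tx":0,"ty":0,"tz":-4,"ax":0,"ay":0,"az":0,"jaw":0.9},{"tx":0,"ty":2.5,"tz":-4,"ax":0,"ay":0,"az":0,"jaw":0.5},{"tx":0,"ty":3.5,"tz":-4,"ax":0,"ay":0,"az":0,"jaw":0.3},{"tx":0,"ty":2,"tz":0,"ax":0,"ay":0,"az":0,"jaw":0.3},{"tx":0,"ty":0,"tz":0,"ax":0,"ay":0,"az":0,"jaw":0.3}]'
python3 - <<'E'
from h import *
im,d,k=snap('wrist'); save('w16.png',im); print(tiles(im,k))
plan([464,166,2],down(-92),n=5)
E
```

```text
t: 33.62
ee_pos: [463.9, 164.9, 129.6]
orientation: [2.182, -2.26, 0.001]
ft_force: [-0.3, 0.8, 0.7]
width: 42.8
[(235.7, 117.4, 396.8, 27.3, 88.0), (313.1, 272.2, 69.7, 10.3, -6.7), (310.6, 72.2, 80.5, 20.0, 7.2), (543.0, 162.0, 108.8, 63.0, -2.0)]
n 5
 -0.02   0.02   2.55  -0.00  -0.00  -0.00
 -0.02   0.02   2.55  -0.00  -0.00  -0.00
 -0.02   0.02   2.55  -0.00  -0.00  -0.00
 -0.02   0.02   2.55  -0.00  -0.00  -0.00
 -0.02   0.02   2.55  -0.00  -0.00  -0.00
```

```bash
python3 -m inch '[{"tx":0,"ty":0,"tz":4,"ax":0,"ay":0,"az":0,"jaw":0.3},{"tx":0,"ty":0,"tz":4,"ax":0,"ay":0,"az":0,"jaw":0.3},{"tx":0,"ty":0,"tz":3,"ax":0,"ay":0,"az":0,"jaw":0.3},{"tx":0,"ty":0,"tz":1.7,"ax":0,"ay":0,"az":0,"jaw":0.3},{"tx":0,"ty":-1,"tz":0,"ax":0,"ay":0,"az":0,"jaw":0.3},{"tx":0,"ty":-1,"tz":0,"ax":0,"ay":0,"az":0,"jaw":0.3},{"tx":0,"ty":-1,"tz":0,"ax":0,"ay":0,"az":0,"jaw":0.3},{"tx":0,"ty":-1,"tz":0,"ax":0,"ay":0,"az":0,"jaw":0.3},{"tx":0,"ty":-1,"tz":0,"ax":0,"ay":0,"az":0,"jaw":0.3},{"tx":0,"ty":-1,"tz":0,"ax":0,"ay":0,"az":0,"jaw":0.3},{"tx":0,"ty":-1,"tz":0,"ax":0,"ay":0,"az":0,"jaw":0.3},{"tx":0,"ty":-0.9,"tz":0,"ax":0,"ay":0,"az":0,"jaw":0.3}]'
python3 - <<'E'
from h import *
plan([587,160.4,2],down(-92),n=7)
E
```

```text
t: 35.17
ee_pos: [544.5, 162.0, 2.0]
orientation: [2.181, -2.26, 0.001]
ft_force: [-1.4, -0.7, -0.7]
width: 26.1
n 7
  0.00  -0.61   0.00  -0.00  -0.00  -0.00
  0.00  -0.61   0.00  -0.00  -0.00  -0.00
  0.00  -0.61   0.00  -0.00  -0.00  -0.00
  0.00  -0.61   0.00  -0.00  -0.00  -0.00
  0.00  -0.61   0.00  -0.00  -0.00  -0.00
  0.00  -0.61   0.00  -0.00  -0.00  -0.00
  0.00  -0.61   0.00  -0.00  -0.00  -0.00
```

```bash
python3 -m inch '[{"tx":0,"ty":-0.6,"tz":0,"ax":0,"ay":0,"az":0,"jaw":0.3},{"tx":0,"ty":-0.6,"tz":0,"ax":0,"ay":0,"az":0,"jaw":0.3},{"tx":0,"ty":-0.6,"tz":0,"ax":0,"ay":0,"az":0,"jaw":0.3},{"tx":0,"ty":-0.6,"tz":0,"ax":0,"ay":0,"az":0,"jaw":0.3},{"tx":0,"ty":-0.6,"tz":0,"ax":0,"ay":0,"az":0,"jaw":0.3},{"tx":0,"ty":-0.6,"tz":0,"ax":0,"ay":0,"az":0,"jaw":0.3},{"tx":0,"ty":-0.5,"tz":0,"ax":0,"ay":0,"az":0,"jaw":0.3},{"tx":0,"ty":0,"tz":0,"ax":0,"ay":0,"az":0,"jaw":0.3}]'
python3 - <<'E'
from h import *
im,d,k=snap('wrist'); save('w17.png',im); hsv=cv2.cvtColor(im,cv2.COLOR_RGB2HSV)
m=((hsv[...,0]>5)&(hsv[...,0]<34)&(hsv[...,1]>90)&(hsv[...,2]>90)).astype(np.uint8); m[245:]=0
n,l,st,_=cv2.connectedComponentsWithStats(m); print(st[st[:,4]>300][1:])
E
```

```text
t: 36.17
ee_pos: [585.3, 160.6, 2.1]
orientation: [2.181, -2.261, 0.002]
ft_force: [-0.5, 0.1, -0.1]
width: 26.4
[[ 113  163  327   19 3742]
 [ 115  196  324   49 6837]]
```

```bash
python3 - <<'E'
from h import *
im=cv2.imread('pics/w17.png'); h=cv2.cvtColor(im,cv2.COLOR_BGR2HSV); 
for v in range(140,250,5): print(v,h[v,180],end=' ')
k=cal('wrist')
for v in (163,182,196): print(v,np.round(px2w(276,v,100,k),1))
E
```

```text
140 [ 19  18 114] 145 [113  11 205] 150 [113  11 205] 155 [113  10 204] 160 [113  11 205] 165 [ 26 255 241] 170 [ 26 255 241] 175 [ 21  89 215] 180 [ 21  90 215] 185 [ 21  89 215] 190 [ 21  90 215] 195 [ 21  90 215] 200 [ 21  89 215] 205 [ 21  89 215] 210 [ 21  90 216] 215 [ 19 101 190] 220 [ 19 103 188] 225 [ 19 104 187] 230 [ 18 101 180] 235 [108  19 176] 240 [105  23 175] 245 [106  22 172] 163 [653.9 158.1 100. ]
182 [650.1 158.3 100. ]
196 [647.2 158.4 100. ]
```

```bash
python3 -m inch '[{"tx":0,"ty":1.5,"tz":0,"ax":0,"ay":0,"az":0,"jaw":0.3},{"tx":0,"ty":3,"tz":-2,"ax":0,"ay":0,"az":0,"jaw":0.8},{"tx":0,"ty":1,"tz":-5,"ax":0,"ay":0,"az":0,"jaw":1},{"tx":0,"ty":0,"tz":-5,"ax":0,"ay":0,"az":0,"jaw":1},{"tx":0,"ty":0,"tz":-5,"ax":0,"ay":0,"az":0,"jaw":1},{"tx":0,"ty":0,"tz":-4,"ax":0,"ay":0,"az":0,"jaw":1},{"tx":0,"ty":0,"tz":0,"ax":0,"ay":0,"az":0,"jaw":1}]'
python3 - <<'E'
from h import *
r=tilt(45); g=np.array([629,159,82]); zt=r.apply([0,0,1]); plan(g-zt*90,r,n=10)
s,_,_=snap('side'); save('s18.png',s[150:270,120:280]); h=cv2.cvtColor(s,cv2.COLOR_RGB2HSV); m=((h[...,0]>8)&(h[...,0]<25)&(h[...,1]>60)&(h[...,2]>100)).astype(np.uint8); m[:,:150]=0;m[:,260:]=0;m[:150]=0;m[270:]=0
st=cv2.connectedComponentsWithStats(m)[2]; print(st[1:][st[1:,4]>60])
s6=cv2.imread('pics/s6.png'); h=cv2.cvtColor(cv2.resize(s6,(160,120),interpolation=cv2.INTER_AREA),cv2.COLOR_BGR2HSV); m=((h[...,0]>8)&(h[...,0]<25)&(h[...,1]>60)&(h[...,2]>100)).astype(np.uint8); m[:,:30]=0; st=cv2.connectedComponentsWithStats(m)[2]; print('red then',st[1:][st[1:,4]>60]+np.array([120,150,0,0,0]))
E
```

```text
t: 37.1
ee_pos: [530.6, 163.3, 215.1]
orientation: [-2.178, 2.257, -0.006]
ft_force: [-0.2, 0.3, 0.4]
width: 82.9
n 10
  0.01  -1.62   0.70  -4.50   0.00  -0.00
  0.01  -1.67   0.57  -4.50   0.00  -0.00
  0.01  -1.71   0.44  -4.50   0.00  -0.00
  0.01  -1.74   0.30  -4.50   0.00  -0.00
  0.01  -1.76   0.17  -4.50   0.00  -0.00
  0.01  -1.76   0.03  -4.50   0.00  -0.00
  0.01  -1.76  -0.11  -4.50   0.00  -0.00
  0.01  -1.75  -0.25  -4.50   0.00  -0.00
  0.01  -1.72  -0.39  -4.50   0.00  -0.00
  0.01  -1.68  -0.52  -4.50   0.00  -0.00
[[192 199  32  43 779]]
red then [[192 199  31  43 674]]
```

Yellow shows the same standing outline in the side view as red did (192,199, 32×43 px), so it stands on its own.

```bash
python3 -m inch '[{"tx":0,"ty":-1.62,"tz":0.7,"ax":-4.5,"ay":0,"az":0,"jaw":1},{"tx":0,"ty":-1.67,"tz":0.57,"ax":-4.5,"ay":0,"az":0,"jaw":1},{"tx":0,"ty":-1.71,"tz":0.44,"ax":-4.5,"ay":0,"az":0,"jaw":1},{"tx":0,"ty":-1.74,"tz":0.3,"ax":-4.5,"ay":0,"az":0,"jaw":1},{"tx":0,"ty":-1.76,"tz":0.17,"ax":-4.5,"ay":0,"az":0,"jaw":1},{"tx":0,"ty":-1.76,"tz":0.03,"ax":-4.5,"ay":0,"az":0,"jaw":1},{"tx":0,"ty":-1.76,"tz":-0.11,"ax":-4.5,"ay":0,"az":0,"jaw":1},{"tx":0,"ty":-1.75,"tz":-0.25,"ax":-4.5,"ay":0,"az":0,"jaw":1},{"tx":0,"ty":-1.72,"tz":-0.39,"ax":-4.5,"ay":0,"az":0,"jaw":1},{"tx":0,"ty":-1.68,"tz":-0.52,"ax":-4.5,"ay":0,"az":0,"jaw":1},{"tx":0,"ty":0,"tz":0,"ax":0,"ay":0,"az":0,"jaw":1},{"tx":0,"ty":0,"tz":0,"ax":0,"ay":0,"az":0,"jaw":1}]'
python3 - <<'E'
from h import *
r=tilt(45); plan([629,159,82],r,n=5)
E
```

```text
t: 38.65
ee_pos: [690.5, 156.9, 140.8]
orientation: [1.731, -1.795, -0.743]
ft_force: [-0.6, 0.5, -0.0]
width: 87.7
n 5
  0.00   0.04   1.70   0.00  -0.00  -0.00
  0.00   0.04   1.70   0.00  -0.00  -0.00
  0.00   0.04   1.70   0.00  -0.00  -0.00
  0.00   0.04   1.70   0.00  -0.00  -0.00
  0.00   0.04   1.70   0.00  -0.00  -0.00
```

```bash
python3 -m inch '[{"tx":0,"ty":0.2,"tz":1.7,"ax":0,"ay":0,"az":0,"jaw":1},{"tx":0,"ty":0,"tz":1.7,"ax":0,"ay":0,"az":0,"jaw":1},{"tx":0,"ty":0,"tz":1.7,"ax":0,"ay":0,"az":0,"jaw":1},{"tx":0,"ty":0,"tz":1.7,"ax":0,"ay":0,"az":0,"jaw":1},{"tx":0,"ty":0,"tz":1.4,"ax":0,"ay":0,"az":0,"jaw":1},{"tx":0,"ty":0,"tz":0,"ax":0,"ay":0,"az":0,"jaw":1},{"tx":0,"ty":0,"tz":0,"ax":0,"ay":0,"az":0,"jaw":1}]'
python3 - <<'E'
from h import *
r=tilt(45); plan([629,159,82],r,n=1)
E
```

```text
t: 39.52
ee_pos: [632.8, 159.1, 86.3]
orientation: [1.733, -1.797, -0.742]
ft_force: [0.2, -0.2, -0.0]
width: 88.1
n 1
  0.02  -0.03   0.58  -0.10   0.00  -0.10
```

```bash
python3 -m inch '[{"tx":0,"ty":0,"tz":0.55,"ax":0,"ay":0,"az":0,"jaw":1},{"tx":0,"ty":0,"tz":0,"ax":0,"ay":0,"az":0,"jaw":0.55},{"tx":0,"ty":0,"tz":0,"ax":0,"ay":0,"az":0,"jaw":0.55},{"tx":0,"ty":0,"tz":0,"ax":0,"ay":0,"az":0,"jaw":0.55},{"tx":0,"ty":0,"tz":0,"ax":0,"ay":0,"az":0,"jaw":0.55},{"tx":0,"ty":0,"tz":0,"ax":0,"ay":0,"az":0,"jaw":0.55},{"tx":0,"ty":1.5,"tz":-1.5,"ax":0,"ay":0,"az":0,"jaw":0.55},{"tx":0,"ty":2.3,"tz":-2.3,"ax":0,"ay":0,"az":0,"jaw":0.55},{"tx":0,"ty":2.3,"tz":-2.3,"ax":0,"ay":0,"az":0,"jaw":0.55},{"tx":0,"ty":2.3,"tz":-2.3,"ax":0,"ay":0,"az":0,"jaw":0.55},{"tx":0,"ty":2.3,"tz":-2.3,"ax":0,"ay":0,"az":0,"jaw":0.55},{"tx":0,"ty":0,"tz":0,"ax":0,"ay":0,"az":0,"jaw":0.55}]'
python3 - <<'E'
from h import *
p=jig(-88.5,120); a=plan([p[0]-20,p[1],120],tilt(-25,-4),n=14); print(a[0]); plan([p[0]-15,p[1],55],tilt(-55,-4),n=9,src=a)
im,d,k=snap('wrist'); save('w19.png',im)
E
```

```text
t: 41.02
ee_pos: [629.9, 159.5, 237.1]
orientation: [1.737, -1.8, -0.739]
ft_force: [-0.4, 0.2, -0.8]
width: 63.6
n 14
  2.42  -0.11   1.07   5.00  -0.00   0.10
  2.42  -0.02   1.07   5.00  -0.00   0.10
  2.42   0.06   1.07   5.00  -0.00   0.10
  2.43   0.15   1.06   5.00  -0.00   0.10
  2.43   0.24   1.04   5.00  -0.00   0.10
  2.43   0.32   1.01   5.00  -0.00   0.10
  2.43   0.40   0.98   5.00  -0.00   0.10
  2.43   0.48   0.94   5.00  -0.00   0.10
  2.43   0.55   0.90   5.00  -0.00   0.10
  2.43   0.62   0.85   5.00  -0.00   0.10
  2.44   0.68   0.79   5.00  -0.00   0.10
  2.44   0.74   0.73   5.00  -0.00   0.10
  2.44   0.80   0.66   5.00  -0.00   0.10
  2.44   0.85   0.59   5.00  -0.00   0.10
[ 523.8863584  -176.21886604  120.        ]
n 9
 -0.00   0.25   0.68   3.30  -0.00   0.00
 -0.00   0.29   0.66   3.30   0.00   0.00
 -0.00   0.33   0.64   3.30   0.00  -0.00
 -0.00   0.37   0.62   3.30  -0.00   0.00
 -0.00   0.40   0.60   3.30   0.00   0.00
 -0.00   0.44   0.58   3.30   0.00   0.00
 -0.00   0.47   0.55   3.30  -0.00   0.00
 -0.00   0.50   0.52   3.30   0.00  -0.00
 -0.00   0.53   0.49   3.30   0.00   0.00
```

```bash
python3 -m inch '[{"tx":2.42,"ty":-0.11,"tz":1.07,"ax":5,"ay":0,"az":0.1,"jaw":0.55},{"tx":2.42,"ty":0,"tz":1.07,"ax":5,"ay":0,"az":0.1,"jaw":0.55},{"tx":2.42,"ty":0.06,"tz":1.07,"ax":5,"ay":0,"az":0.1,"jaw":0.55},{"tx":2.43,"ty":0.15,"tz":1.06,"ax":5,"ay":0,"az":0.1,"jaw":0.55},{"tx":2.43,"ty":0.24,"tz":1.04,"ax":5,"ay":0,"az":0.1,"jaw":0.55},{"tx":2.43,"ty":0.32,"tz":1.01,"ax":5,"ay":0,"az":0.1,"jaw":0.55},{"tx":2.43,"ty":0.4,"tz":0.98,"ax":5,"ay":0,"az":0.1,"jaw":0.55},{"tx":2.43,"ty":0.48,"tz":0.94,"ax":5,"ay":0,"az":0.1,"jaw":0.55},{"tx":2.43,"ty":0.55,"tz":0.9,"ax":5,"ay":0,"az":0.1,"jaw":0.55},{"tx":2.43,"ty":0.62,"tz":0.85,"ax":5,"ay":0,"az":0.1,"jaw":0.55},{"tx":2.44,"ty":0.68,"tz":0.79,"ax":5,"ay":0,"az":0.1,"jaw":0.55},{"tx":2.44,"ty":0.74,"tz":0.73,"ax":5,"ay":0,"az":0.1,"jaw":0.55}]'
python3 -m inch '[{"tx":2.44,"ty":0.8,"tz":0.66,"ax":5,"ay":0,"az":0.1,"jaw":0.55},{"tx":2.44,"ty":0.85,"tz":0.59,"ax":5,"ay":0,"az":0.1,"jaw":0.55},{"tx":0,"ty":0,"tz":0,"ax":0,"ay":0,"az":0,"jaw":0.55},{"tx":0,"ty":0,"tz":0,"ax":0,"ay":0,"az":0,"jaw":0.55}]'
python3 - <<'E'
from h import *
p=jig(-88.5,120); plan([p[0]-15,p[1],55],tilt(-55,-4),n=12); print(get_obs()['qpos'])
E
```

```text
t: 42.58
ee_pos: [537.1, -129.6, 132.4]
orientation: [-2.03, 2.143, -0.29]
ft_force: [0.4, 0.5, -0.4]
width: 63.6
t: 43.08
ee_pos: [527.4, -166.4, 119.2]
orientation: [-1.945, 2.053, -0.421]
ft_force: [0.1, 0.2, 0.6]
width: 63.4
n 12
  0.08   0.20   0.50   2.60   0.10   0.10
  0.08   0.22   0.49   2.60   0.10   0.10
  0.08   0.24   0.48   2.60   0.10   0.10
  0.08   0.26   0.47   2.60   0.10   0.10
  0.08   0.28   0.45   2.60   0.10   0.10
  0.08   0.30   0.44   2.60   0.10   0.10
  0.08   0.32   0.43   2.60   0.10   0.10
  0.08   0.34   0.41   2.60   0.10   0.10
  0.08   0.36   0.39   2.60   0.10   0.10
  0.08   0.38   0.38   2.60   0.10   0.10
  0.08   0.40   0.36   2.60   0.10   0.10
  0.08   0.41   0.34   2.60   0.10   0.10
[-0.40596205  0.371982    2.12234122  0.49998148  0.29747964  0.76504219]
```

```bash
python3 -m inch '[{"tx":0.1,"ty":0,"tz":0,"ax":3,"ay":0,"az":0,"jaw":0.55},{"tx":0.1,"ty":0,"tz":0,"ax":3,"ay":0,"az":0,"jaw":0.55},{"tx":0.1,"ty":0,"tz":0,"ax":3,"ay":0,"az":0,"jaw":0.55},{"tx":0.1,"ty":0,"tz":0,"ax":3,"ay":0,"az":0,"jaw":0.55},{"tx":0.1,"ty":0,"tz":0,"ax":3,"ay":0,"az":0,"jaw":0.55},{"tx":0.1,"ty":0,"tz":0,"ax":3,"ay":0,"az":0,"jaw":0.55},{"tx":0.1,"ty":0,"tz":0,"ax":3,"ay":0,"az":0,"jaw":0.55},{"tx":0.1,"ty":0,"tz":0,"ax":3,"ay":0,"az":0,"jaw":0.55},{"tx":0.1,"ty":0,"tz":0,"ax":3,"ay":0,"az":0,"jaw":0.55},{"tx":0,"ty":0,"tz":0,"ax":3,"ay":0,"az":0,"jaw":0.55},{"tx":0,"ty":0,"tz":0,"ax":0,"ay":0,"az":0,"jaw":0.55},{"tx":0,"ty":0,"tz":0,"ax":0,"ay":0,"az":0,"jaw":0.55}]'
python3 - <<'E'
from h import *
p=jig(-88.5,120); plan([p[0]-8,p[1],40],tilt(-55,-4),n=7); print(get_obs()['qpos'])
E
```

```text
t: 44.58
ee_pos: [528.5, -170.1, 119.3]
orientation: [-1.655, 1.742, -0.804]
ft_force: [-0.3, -0.7, 0.5]
width: 63.6
n 7
  0.10   0.80   0.81   0.70   0.20   0.00
  0.10   0.81   0.80   0.70   0.20   0.00
  0.09   0.82   0.79   0.70   0.20   0.00
  0.09   0.83   0.78   0.70   0.20   0.00
  0.09   0.84   0.77   0.70   0.20   0.00
  0.09   0.85   0.76   0.70   0.20   0.00
  0.08   0.86   0.75   0.70   0.20   0.00
[-0.54690309  0.50824472  2.35586422  2.46154489  0.64878848 -1.32509073]
```

```bash
python3 -m inch '[{"tx":0.1,"ty":0.8,"tz":0.81,"ax":0.7,"ay":0.2,"az":0,"jaw":0.55},{"tx":0.1,"ty":0.81,"tz":0.8,"ax":0.7,"ay":0.2,"az":0,"jaw":0.55},{"tx":0.09,"ty":0.82,"tz":0.79,"ax":0.7,"ay":0.2,"az":0,"jaw":0.55},{"tx":0.09,"ty":0.83,"tz":0.78,"ax":0.7,"ay":0.2,"az":0,"jaw":0.55},{"tx":0.09,"ty":0.84,"tz":0.77,"ax":0.7,"ay":0.2,"az":0,"jaw":0.55},{"tx":0.09,"ty":0.85,"tz":0.76,"ax":0.7,"ay":0.2,"az":0,"jaw":0.55},{"tx":0.08,"ty":0.86,"tz":0.75,"ax":0.7,"ay":0.2,"az":0,"jaw":0.55},{"tx":0,"ty":0,"tz":0,"ax":0,"ay":0,"az":0,"jaw":0.55},{"tx":0,"ty":0,"tz":0,"ax":0,"ay":0,"az":0,"jaw":0.55}]'
python3 - <<'E'
from h import *
p=jig(-89.5,120); plan([p[0],p[1],19],tilt(-55,-4),n=4)
im,d,k=snap('wrist'); save('w20.png',im)
E
```

```text
t: 45.7
ee_pos: [535.7, -176.5, 40.1]
orientation: [-1.594, 1.7, -0.89]
ft_force: [-0.5, 0.5, 0.1]
width: 63.8
n 4
 -0.02   0.33   0.45  -0.10   0.10   0.00
 -0.02   0.33   0.45  -0.10   0.10   0.00
 -0.02   0.33   0.45  -0.10   0.10   0.00
 -0.02   0.33   0.45  -0.10   0.10   0.00
```

View pics/w20.png

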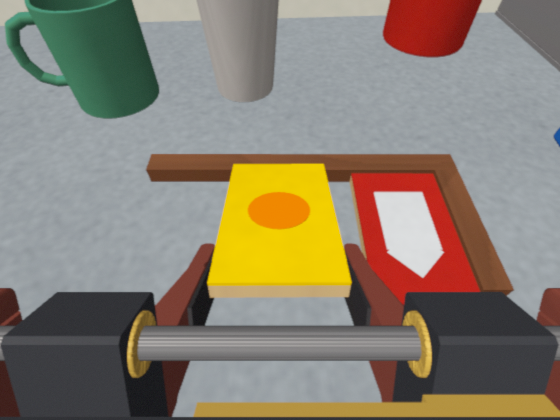

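Yellow is held paint up with the orange disc at (279,211), beside red, which is seated in the corner. I'll lower, release and back out.

```bash
python3 -m inch '[{"tx":0,"ty":0.33,"tz":0.45,"ax":0,"ay":0,"az":0,"jaw":0.55},{"tx":0,"ty":0.33,"tz":0.45,"ax":0,"ay":0,"az":0,"jaw":0.55},{"tx":0,"ty":0.33,"tz":0.45,"ax":0,"ay":0,"az":0,"jaw":0.55},{"tx":0,"ty":0.33,"tz":0.45,"ax":0,"ay":0,"az":0,"jaw":0.55},{"tx":0,"ty":0.33,"tz":0.24,"ax":0,"ay":0,"az":0,"jaw":0.55},{"tx":0,"ty":0,"tz":0,"ax":0,"ay":0,"az":0,"jaw":0.82},{"tx":0,"ty":0,"tz":0,"ax":0,"ay":0,"az":0,"jaw":0.82},{"tx":0,"ty":0,"tz":0,"ax":0,"ay":0,"az":0,"jaw":0.82},{"tx":0,"ty":0,"tz":-1.5,"ax":0,"ay":0,"az":0,"jaw":0.82},{"tx":0,"ty":0,"tz":-3,"ax":0,"ay":0,"az":0,"jaw":0.82},{"tx":0,"ty":0,"tz":-4,"ax":0,"ay":0,"az":0,"jaw":0.6},{"tx":0,"ty":0,"tz":-4,"ax":0,"ay":0,"az":0,"jaw":0}]'
python3 -m inch '[{"tx":0,"ty":-1.5,"tz":-1,"ax":0,"ay":0,"az":0,"jaw":0},{"tx":0,"ty":0,"tz":0,"ax":0,"ay":0,"az":0,"jaw":0},{"tx":0,"ty":0,"tz":0,"ax":0,"ay":0,"az":0,"jaw":0}]'
cat >> h.py <<'E'
def painted(im,k,z=10):
    h=cv2.cvtColor(im,cv2.COLOR_RGB2HSV); H,S,V=h[...,0],h[...,1],h[...,2]; lim=np.arange(420)[:,None]<300
    o={}
    for n,m in (('red',((H<5)|(H>174))&(S>190)&(V>110)),('yellow',(H>6)&(H<34)&(S>190)&(V>120)),('bluewhite',(H>105)&(H<125)&(S>150)&(V>60))):
        o[n]=[b for b in blobs((m&lim).astype(np.uint8),k,z) if b[0]<700 and b[2]<130]
    return o
E
python3 - <<'E'
from h import *
im,d,k=snap('wrist'); save('w21.png',im); print(painted(im,k))
ti,td,tk=snap('top'); print(tiles(ti,tk),painted(ti,tk)); print(jig(-55,96),get_obs()['qpos'])
p=jig(-58,185); p[2]=90; plan(p,down(-94),n=12)
E
```

```text
t: 47.25
ee_pos: [438.3, -169.7, 86.6]
orientation: [-1.595, 1.702, -0.89]
ft_force: [0.0, -0.7, -0.4]
width: 55.3
t: 47.62
ee_pos: [440.4, -170.6, 103.7]
orientation: [-1.594, 1.701, -0.892]
ft_force: [-0.6, 0.5, 0.2]
width: 25.4
{'red': [(572.0, -268.6, 109.3, 64.0, -3.8)], 'yellow': [(571.0, -179.1, 112.9, 65.2, -3.7)], 'bluewhite': []}
[(569.7, -177.8, 112.5, 67.3, -3.6), (731.8, 709.8, 198.2, 136.9, -83.3)] {'red': [], 'yellow': [(569.6, -177.9, 107.0, 60.8, -3.8)], 'bluewhite': []}
[ 575.63059872 -202.49724512    0.        ] [-0.73954836  0.65032047  2.53634473  2.48479761  0.99958561 -1.60378294]
n 12
 -0.55  -0.55   0.98  -4.60   0.00   0.00
 -0.55  -0.63   0.94  -4.60   0.00   0.00
 -0.55  -0.70   0.88  -4.60   0.00   0.00
 -0.55  -0.77   0.82  -4.60   0.00   0.00
 -0.55  -0.83   0.76  -4.60   0.00   0.00
 -0.55  -0.89   0.69  -4.60   0.00   0.00
 -0.55  -0.94   0.62  -4.60   0.00   0.00
 -0.55  -0.99   0.54  -4.60   0.00   0.00
 -0.55  -1.03   0.46  -4.60   0.00   0.00
 -0.55  -1.06   0.37  -4.60   0.00   0.00
 -0.55  -1.09   0.29  -4.60   0.00   0.00
 -0.55  -1.11   0.20  -4.60   0.00   0.00
```

```bash
python3 -m inch '[{"tx":-0.55,"ty":-0.55,"tz":0.98,"ax":-4.6,"ay":0,"az":0,"jaw":0},{"tx":-0.55,"ty":-0.63,"tz":0.94,"ax":-4.6,"ay":0,"az":0,"jaw":0},{"tx":-0.55,"ty":-0.7,"tz":0.88,"ax":-4.6,"ay":0,"az":0,"jaw":0},{"tx":-0.55,"ty":-0.77,"tz":0.82,"ax":-4.6,"ay":0,"az":0,"jaw":0},{"tx":-0.55,"ty":-0.83,"tz":0.76,"ax":-4.6,"ay":0,"az":0,"jaw":0},{"tx":-0.55,"ty":-0.89,"tz":0.69,"ax":-4.6,"ay":0,"az":0,"jaw":0},{"tx":-0.55,"ty":-0.94,"tz":0.62,"ax":-4.6,"ay":0,"az":0,"jaw":0},{"tx":-0.55,"ty":-0.99,"tz":0.54,"ax":-4.6,"ay":0,"az":0,"jaw":0},{"tx":-0.55,"ty":-1.03,"tz":0.46,"ax":-4.6,"ay":0,"az":0,"jaw":0},{"tx":-0.55,"ty":-1.06,"tz":0.37,"ax":-4.6,"ay":0,"az":0,"jaw":0},{"tx":-0.55,"ty":-1.09,"tz":0.29,"ax":-4.6,"ay":0,"az":0,"jaw":0},{"tx":-0.55,"ty":-1.11,"tz":0.2,"ax":-4.6,"ay":0,"az":0,"jaw":0}]'
python3 -m inch '[{"tx":0,"ty":0,"tz":0,"ax":0,"ay":0,"az":0,"jaw":0},{"tx":0,"ty":0,"tz":0,"ax":0,"ay":0,"az":0,"jaw":0}]'
python3 - <<'E'
from h import *
p=jig(-58,178); p[2]=50; plan(p,down(-94),n=6)
E
```

```text
t: 49.22
ee_pos: [540.0, -105.6, 99.6]
orientation: [-2.011, 2.084, -0.21]
ft_force: [0.0, -0.7, 0.1]
width: 0.2
t: 49.48
ee_pos: [539.8, -105.3, 99.8]
orientation: [-2.008, 2.08, -0.213]
ft_force: [-1.2, 0.8, -0.5]
width: 0.4
n 6
  0.30  -0.40   0.96  -2.60   0.70   0.30
  0.28  -0.45   0.94  -2.60   0.70   0.30
  0.27  -0.49   0.92  -2.60   0.70   0.30
  0.25  -0.54   0.90  -2.60   0.70   0.30
  0.24  -0.58   0.88  -2.60   0.70   0.30
  0.22  -0.62   0.86  -2.60   0.70   0.30
```

```bash
python3 -m inch '[{"tx":0.3,"ty":-0.4,"tz":0.96,"ax":-2.6,"ay":0.7,"az":0.3,"jaw":0},{"tx":0.28,"ty":-0.45,"tz":0.94,"ax":-2.6,"ay":0.7,"az":0.3,"jaw":0},{"tx":0.27,"ty":-0.49,"tz":0.92,"ax":-2.6,"ay":0.7,"az":0.3,"jaw":0},{"tx":0.25,"ty":-0.54,"tz":0.9,"ax":-2.6,"ay":0.7,"az":0.3,"jaw":0},{"tx":0.24,"ty":-0.58,"tz":0.88,"ax":-2.6,"ay":0.7,"az":0.3,"jaw":0},{"tx":0.22,"ty":-0.62,"tz":0.86,"ax":-2.6,"ay":0.7,"az":0.3,"jaw":0},{"tx":0,"ty":0,"tz":0,"ax":0,"ay":0,"az":0,"jaw":0}]'
python3 - <<'E'
from h import *
p=jig(-58,178); p[2]=5; a=plan(p,down(-94),n=3); plan(jig(-58,138,5),down(-94),n=6,src=a)
E
```

```text
t: 50.35
ee_pos: [579.0, -120.9, 50.0]
orientation: [-2.143, 2.291, 0.004]
ft_force: [0.5, -0.6, -0.1]
width: 0.4
n 3
 -0.00   0.02   1.50  -0.00   0.10   0.10
 -0.01   0.02   1.50  -0.00   0.10   0.10
 -0.01   0.02   1.50  -0.00   0.10   0.10
n 6
  0.67   0.00   0.00   0.00   0.00   0.00
  0.67   0.00   0.00   0.00   0.00   0.00
  0.67  -0.00   0.00   0.00   0.00   0.00
  0.67   0.00   0.00   0.00   0.00   0.00
  0.67   0.00   0.00   0.00   0.00   0.00
  0.67   0.00   0.00   0.00   0.00   0.00
```

```bash
python3 -m inch '[{"tx":0,"ty":0,"tz":1.5,"ax":0,"ay":0,"az":0,"jaw":0},{"tx":0,"ty":0,"tz":1.5,"ax":0,"ay":0,"az":0,"jaw":0},{"tx":0,"ty":0,"tz":1.5,"ax":0,"ay":0,"az":0,"jaw":0},{"tx":0.67,"ty":0,"tz":0,"ax":0,"ay":0,"az":0,"jaw":0},{"tx":0.67,"ty":0,"tz":0,"ax":0,"ay":0,"az":0,"jaw":0},{"tx":0.67,"ty":0,"tz":0,"ax":0,"ay":0,"az":0,"jaw":0},{"tx":0.67,"ty":0,"tz":0,"ax":0,"ay":0,"az":0,"jaw":0},{"tx":0.67,"ty":0,"tz":0,"ax":0,"ay":0,"az":0,"jaw":0},{"tx":0.5,"ty":0,"tz":0,"ax":0,"ay":0,"az":0,"jaw":0}]'
for i in 1 2 3 4 5; do python3 -m inch '[{"tx":0.1,"ty":0,"tz":0,"ax":0,"ay":0,"az":0,"jaw":0},{"tx":0.1,"ty":0,"tz":0,"ax":0,"ay":0,"az":0,"jaw":0}]' | sed -n '2p;4p'; done
python3 - <<'E'
from h import *
im,d,k=snap('wrist'); save('w22.png',im); p=np.array(get_obs()['ee_pos']); a=np.radians(-4); r=p[:2]-JO; print(r@[np.cos(a),np.sin(a)],r@[-np.sin(a),np.cos(a)])
E
```

```text
t: 51.48
ee_pos: [577.4, -160.2, 6.4]
orientation: [-2.142, 2.293, -0.0]
ft_force: [0.1, -0.7, 0.1]
width: 0.8
ee_pos: [577.2, -161.6, 6.2]
ft_force: [-0.6, -0.2, 1.0]
ee_pos: [577.0, -163.0, 6.2]
ft_force: [-0.0, 6.7, 1.8]
ee_pos: [576.9, -163.2, 6.2]
ft_force: [2.8, 16.3, 3.2]
ee_pos: [576.9, -163.5, 6.2]
ft_force: [3.9, 27.2, 4.1]
ee_pos: [576.8, -163.7, 6.2]
ft_force: [6.8, 37.1, 6.4]
-56.522742098244755 134.87503647277921
```

```bash
python3 -m inch '[{"tx":-0.8,"ty":0,"tz":0,"ax":0,"ay":0,"az":0,"jaw":0},{"tx":-0.8,"ty":0,"tz":-1,"ax":0,"ay":0,"az":0,"jaw":0},{"tx":0,"ty":1,"tz":-2.5,"ax":0,"ay":0,"az":0,"jaw":0},{"tx":1.5,"ty":2.5,"tz":0,"ax":0,"ay":0,"az":0,"jaw":0},{"tx":1.5,"ty":2.5,"tz":0,"ax":0,"ay":0,"az":0,"jaw":0},{"tx":1.5,"ty":2.5,"tz":0,"ax":0,"ay":0,"az":0,"jaw":0},{"tx":0.7,"ty":0,"tz":0,"ax":0,"ay":0,"az":0,"jaw":0},{"tx":0,"ty":0,"tz":0,"ax":0,"ay":0,"az":0,"jaw":0}]'
python3 - <<'E'
from h import *
plan(jig(-138,96,5),down(-94),n=3)
E
```

```text
t: 53.78
ee_pos: [490.6, -200.8, 41.5]
orientation: [-2.141, 2.293, -0.003]
ft_force: [0.5, -0.6, -0.2]
width: 0.8
n 3
 -0.14  -0.06   1.22  -0.10   0.00   0.00
 -0.14  -0.06   1.22  -0.10   0.00   0.00
 -0.14  -0.06   1.22  -0.10   0.00   0.00
```

```bash
python3 -m inch '[{"tx":-0.14,"ty":0,"tz":1.2,"ax":0,"ay":0,"az":0,"jaw":0},{"tx":-0.14,"ty":0,"tz":1.2,"ax":0,"ay":0,"az":0,"jaw":0},{"tx":-0.1,"ty":0,"tz":1.2,"ax":0,"ay":0,"az":0,"jaw":0},{"tx":0,"ty":-0.5,"tz":0,"ax":0,"ay":0,"az":0,"jaw":0},{"tx":0,"ty":-0.5,"tz":0,"ax":0,"ay":0,"az":0,"jaw":0}]' | sed -n '2p;4p'
for i in 1 2 3 4 5 6 ; do python3 -m inch '[{"tx":0,"ty":-0.1,"tz":0,"ax":0,"ay":0,"az":0,"jaw":0},{"tx":0,"ty":-0.1,"tz":0,"ax":0,"ay":0,"az":0,"jaw":0}]' | sed -n '2p;4p'; done
```

```text
ee_pos: [500.2, -196.7, 4.8]
ft_force: [-0.2, -0.4, -0.5]
ee_pos: [502.0, -196.9, 5.2]
ft_force: [-0.1, 0.2, 0.1]
ee_pos: [503.6, -197.0, 5.0]
ft_force: [-0.9, 0.2, -0.5]
ee_pos: [505.7, -197.1, 4.9]
ft_force: [-0.8, -0.0, 0.2]
ee_pos: [507.7, -197.3, 4.9]
ft_force: [-0.9, 1.0, -0.3]
ee_pos: [509.7, -197.4, 4.9]
ft_force: [-0.8, -0.3, 0.6]
ee_pos: [510.2, -197.2, 4.8]
ft_force: [-6.7, -1.2, 4.1]
```

```bash
python3 -m inch '[{"tx":0,"ty":-0.1,"tz":0,"ax":0,"ay":0,"az":0,"jaw":0},{"tx":0,"ty":-0.1,"tz":0,"ax":0,"ay":0,"az":0,"jaw":0}]' | sed -n '2p;4p'
python3 -m inch '[{"tx":0,"ty":1,"tz":0,"ax":0,"ay":0,"az":0,"jaw":0},{"tx":0,"ty":1,"tz":-2.5,"ax":0,"ay":0,"az":0,"jaw":0},{"tx":0,"ty":1,"tz":-3.5,"ax":0,"ay":0,"az":0,"jaw":0},{"tx":1,"ty":0.5,"tz":-2,"ax":0,"ay":0,"az":0,"jaw":0},{"tx":1.5,"ty":0,"tz":0,"ax":0,"ay":0,"az":0,"jaw":0},{"tx":0,"ty":0,"tz":0,"ax":0,"ay":0,"az":0,"jaw":0}]'
python3 - <<'E'
from h import *
im,d,k=snap('wrist'); save('w23.png',im); o=painted(im,k); print(o,jig(-55,32),jig(-55,96))
E
```

```text
ee_pos: [510.3, -197.1, 4.6]
ft_force: [-12.7, -4.0, 9.5]
t: 56.9
ee_pos: [477.0, -221.4, 84.3]
orientation: [-2.141, 2.294, -0.001]
ft_force: [0.2, 0.1, 0.6]
width: 0.6
{'red': [(568.3, -268.5, 101.2, 63.4, -3.9)], 'yellow': [(572.7, -204.5, 101.3, 64.6, -3.9)], 'bluewhite': [(518.4, -417.5, 92.3, 21.2, -8.1)]} [ 571.1661844  -266.34134434    0.        ] [ 575.63059872 -202.49724512    0.        ]
```

View pics/w23.png

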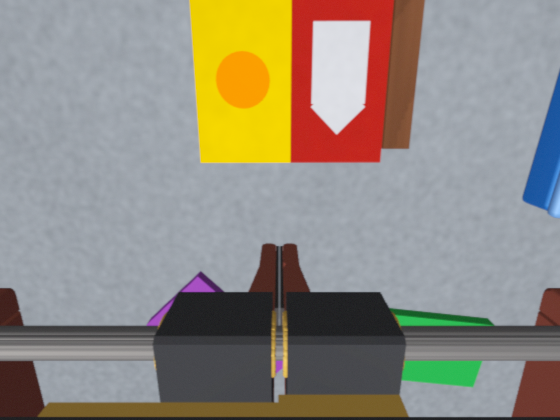

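```bash
python3 -m inch '[{"tx":0,"ty":1,"tz":-4,"ax":0,"ay":0,"az":0,"jaw":0.3},{"tx":0,"ty":1,"tz":-4,"ax":0,"ay":0,"az":0,"jaw":0.5},{"tx":0,"ty":0,"tz":-4,"ax":0,"ay":0,"az":0,"jaw":0.5},{"tx":0,"ty":0,"tz":0,"ax":0,"ay":0,"az":0,"jaw":0.5},{"tx":0,"ty":0,"tz":0,"ax":0,"ay":0,"az":0,"jaw":0.5},{"tx":0,"ty":0,"tz":0,"ax":0,"ay":0,"az":0,"jaw":0.5}]'
python3 - <<'E'
from h import *
im,d,k=snap('wrist'); print(painted(im,k))
ti,td,tk=snap('top'); print('top wood',tiles(ti,tk)); s,_,_=snap('side')
for c in ('top','side'): print(c,[(round(m['score'],2),np.round(m['location']),int(m['pixels'].sum())) for m in masks_of(c,'tile_blue_c')])
a=cv2.resize(im,(400,300)); b=cv2.resize(ti[70:280,90:370],(400,300)); save('c24.png',np.hstack([a,b]))
E
```

```text
t: 57.7
ee_pos: [455.8, -218.8, 203.0]
orientation: [-2.144, 2.293, 0.005]
ft_force: [-0.2, 0.3, -1.0]
width: 43.5
{'red': [(572.9, -269.1, 108.6, 62.8, -3.9)], 'yellow': [(577.3, -205.0, 109.3, 65.1, -3.3)], 'bluewhite': []}
top wood [(731.9, 709.4, 199.1, 137.1, -83.3)]
top []
side []
```

View pics/c24.png

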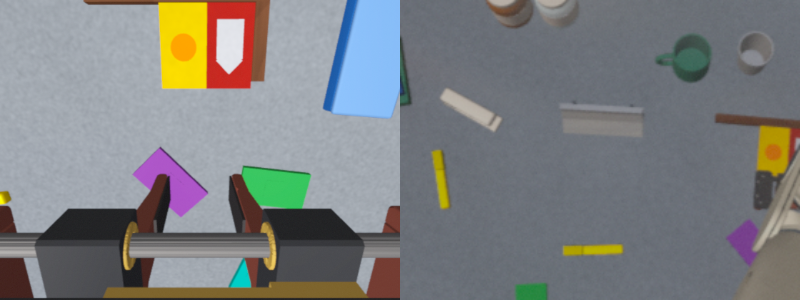

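Red and yellow lie paint up, flush with the rail, the stop and each other. Their centres are 64.2 mm apart and there is no blue tile, so I'm handing in.

```bash
python3 -c "
from workcell import ctrl
print(ctrl.close_job())"
```

```text
the job is handed in; nothing more can be done
None
```

The job is handed in at about 58 s. I shoved red first and then yellow end-on up the book rest, and both stood leaning by themselves. I then turned each on over, laid it paint up in the jig, and pushed it against the end stop or its neighbour and against the back rail. There was no blue tile: the detector found none in the top or side picture at the end, and I saw none.

**Last checks:**
- The tiles measure at (573,-269) and (577,-205) mm, about 64.2 mm apart, against 64 mm for a gapless row.
- Both lie at about the jig's angle, flat as far as the pictures show.
- The pushing fingers stopped within about 1 mm of where they should when each tile was seated.
- The pictures show no gaps and the gripper clear of everything.

**What disagreed or went unmeasured:**
- The last wrist picture puts both tiles about 2 to 3 mm off the computed jig positions. The offset is almost the same for both, so I put it down to calibration.
- The fingers touched the rest lightly (about 11 N) while I was reaching for red, so I backed off.
- The side push on yellow peaked at about 38 N at the wrist, close to the 40 N limit for the arm and gripper body, though it was the fingers that pushed.
- The mug, pen cup, stapler, highlighters and pencil case were not touched and look unmoved. I did not re-measure them.

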